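# Build the rotor stack on the drive spindle

### The job

Get the drive unit ready for its rotor: thread the tall spacer onto the upright spindle first, then the flat washer, then the flanged bushing with its flange down, lowering each one (not dropping it) until it rests fully home on what lies beneath. Leave the spare short spacer where it is, and do not shove or knock over the bottles and other things standing about.

Things in the scene. Friction and masses are not known exactly. Their poses are not given: they have to be found in the camera images.
- drive_unit: White motor drive unit, fixed to the worktop: housing 120 (x) by 100 (y) by 34 high, a black knob on its front (-x) face reaching 70 from the centre; round dark seat of diameter 58 on top, 40 above the worktop; from the seat's centre rises a steel spindle of diameter 16, 66 tall above the seat (its last 6 taper to diameter 9). Origin at the centre of the underside, under the spindle; z up.
- seat (a point): Centre of the seat's top face, on the spindle axis, 40 above the worktop.
- spindle_tip (a point): Top end of the spindle, 66 above the seat.
- tall_spacer_mid (a point): Tall spacer: plain aluminium sleeve, outer diameter 60, bore 21, height 34, lying with its bore upright on the worktop, 0.13 to 0.21 kg. Point at its centre (17 above its underside), z along the bore. Either end may be down.
- washer_mid (a point): Washer: flat aluminium ring, the widest and thinnest, outer diameter 66, bore 21, thickness 10, lying flat, 0.10 to 0.16 kg. Point at its centre (5 above its underside), z along the bore. Either face may be down.
- bushing_mid (a point): Flanged bushing, aluminium: flange of diameter 64, 8 thick, below a hub of diameter 42 and 12 tall (total height 20), bore 21; lying flange down, 0.10 to 0.16 kg. Point on its axis at half its total height (10 above its underside), z from the flange to the hub. The hub can be gripped above the flange.
- short_spacer_mid (a point): Short spacer, a spare that stays where it is: aluminium sleeve like the tall one, outer diameter 60, bore 21, but only 18 high. Point at its centre, 9 above its underside. The four rings' places are shuffled.
- bottle_a: Loose bystander: white bottle with red cap, diameter 44 to 46, height 73 to 78; stands close beside one of the rings. Origin at the centre of its underside.
- bottle_b: Loose bystander: white bottle with red cap, diameter 44 to 46, height 73 to 78; stands close beside one of the rings. Origin at the centre of its underside.
- bottle_c: Loose bystander: white bottle with red cap, diameter 44 to 46, height 73 to 78; stands close beside one of the rings. Origin at the centre of its underside.
- bottle_d: Loose bystander: white bottle with red cap, diameter 44 to 46, height 73 to 78; stands close beside one of the rings. Origin at the centre of its underside.
- wash_bottle: Loose bystander: wash bottle with bent spout, body diameter 66, 173 high, spout reaching 48 to its -y. Origin at the underside's centre.
- timer: Loose bystander: white lab timer 64 x 62 x 20. Origin at the underside's centre.
- tip_box: Fixed blue box with lid, 121 (x) by 100 (y) by 92 high. Origin at the underside's centre.
- tube_rack: Fixed yellow tube rack, 70 (x) by 254 (y) by 63 high. Origin at the underside's centre.
- mug: Fixed drinking cup, diameter 71, 107 high. Origin at the underside's centre.
Not all that is in view belongs to the job. Leave any red look-alike of the drive_unit alone.

How it is judged:
On the way, in this order (a step that is already met when the one before it is completed fails the run):
1. the tall spacer is on the spindle, home on the seat (horizontal distance between tall_spacer_mid and seat below 0.0045 m and z of tall_spacer_mid in the frame of drive_unit between 0.054 and 0.06 m and angle between the z axis of tall_spacer_mid and the z axis of drive_unit, either way round below 0.08 rad), for 0.2 s.
2. then the washer is on the spindle, flat on the spacer (all of step 1 and horizontal distance between washer_mid and seat below 0.0045 m and z of washer_mid in the frame of drive_unit between 0.076 and 0.082 m and angle between the z axis of washer_mid and the z axis of drive_unit, either way round below 0.08 rad), for 0.2 s.
3. then the flanged bushing is on the spindle, flange down on the washer (all of step 2 and horizontal distance between bushing_mid and seat below 0.0045 m and z of bushing_mid in the frame of drive_unit between 0.091 and 0.097 m and angle between bushing_mid's own z axis and vertical below 0.08 rad), for 0.2 s.
At the end, for the whole second after the job is handed in: Tall spacer, washer and flange-down bushing all stacked on the spindle in this order from the seat up, each within 4.5 mm of the spindle axis, within 3 mm of its fully home height, level within 0.08 rad, released and at rest (all of step 3 and linear speed of each of tall_spacer, washer, bushing below 0.02 m/s); the robot touches nothing.
It fails at once if one of the loose bystanders (bottles, wash bottle, timer) is shoved more than 30 mm or knocked over (distance of any of bottle_a, bottle_b, bottle_c, bottle_d, wash_bottle, timer from where it was at the start of the episode above 0.03 m or angle between any of bottle_a, bottle_b, bottle_c, bottle_d, wash_bottle, timer's own z axis and vertical above 0.4 rad).
It fails at once if the short spacer is moved more than 30 mm (distance of short_spacer_mid from where it was at the start of the episode above 0.03 m).
It fails at once if a part is dropped down the spindle (falls faster than 0.5 m/s on it) ((horizontal distance between tall_spacer_mid and seat below 0.006 m and z of tall_spacer_mid in the frame of drive_unit below 0.106 m and linear speed of tall_spacer above 0.5 m/s) or (horizontal distance between washer_mid and seat below 0.006 m and z of washer_mid in the frame of drive_unit below 0.106 m and linear speed of washer above 0.5 m/s) or (horizontal distance between bushing_mid and seat below 0.006 m and z of bushing_mid in the frame of drive_unit below 0.106 m and linear speed of bushing above 0.5 m/s)).
It also fails if it takes over 72 s, if anything falls off the work surface, if the arm or the gripper's body presses on something with over 40 N, if the wrist force passes 120 N, or if a joint passes its speed limit or range.

### The arm

A 7-joint arm with a two-finger parallel gripper is mounted at the origin on a cart in front of the work surface, level with it; the furniture and walls round the work are solid. World frame = base frame: x ahead of the robot, y to its left, z up, the work surface at z = 0. Lengths are in m, angles in rad, forces in N, time in s.
With the tool pointing down it reaches from about 0.35 to 0.9 m from the base axis. Payload 7.2 kg.
Tool frame: the origin (TCP) lies at the very end of the fingers, on their centre line; the grasp point (between the pads) lies 19 mm behind it; z points along the fingers, y is the direction in which the jaws open and shut (so a half turn about z gives the same grasp; the last joint's range is limited). The gripper opens to 88 mm and grips with 3 to 60 N. Pads are 20 mm wide; open, the fingers measure 115 mm over their backs; the gripper's body (75 mm by 178 mm) begins 61 mm behind the grasp point.
Start: joints at [1.043, 0.411, -0.013, 1.596, 0.006, 1.134, -0.082], TCP at [0.277, -0.56, 0.223] pointing down, gripper open.
Joint ranges: [-2.95, 2.95], [-0.29, 1.99], [-1.47, 1.44], [0.14, 2.54], [-1.03, 4.17], [0.13, 1.85], [-2.86, 2.86]. Speed limits (rad/s): [2.39, 2.39, 3.01, 3.01, 3.14, 3.14, 3.14].

### API

Orientations are given as a unit quaternion [w, x, y, z].
In Python, from bench import r, eyes gives the robot as it stands.
- The arm moves only by the tool jog_arm, never from a script. Its argument "motion" is one flat list of numbers, 6 for each row, row after row: the shift along the world's x, y, z in cm, then the turn, a rotation vector about the world's x, y, z in degrees. In form: [tx, ty, tz, rx, ry, rz, tx, ty, tz, rx, ry, rz, ...]. A call has 1 to 12 rows; each row shifts and turns the pose as measured when the row begins; what a row does not reach is not made up. A row lasts 1/12 s, in which the tool goes at most 41.7 mm and 7.16 degrees, less where a joint would pass 70% of its speed; a pose out of reach is approached as far as the arm can. A call is refused whole if a number of a shift passes 4.17 or a number of a turn 7.16, either way. A call with a gripper value outside its range is refused whole. "fingers" is the opening, from 0 (shut) to 1 (fully open), set as the call begins (left out, the last holds). The fingers move at their own pace and stop on an object; "grip_force" is the grip in N (left out, the last holds). Time passes only in rows, so rows that do not move let the fingers close. It gives the time, the measured TCP pose, the force and the opening at its end, in the units of the state.
- r.observe(): the state, without advancing time (a new reading comes with each control period).
- eyes.read_camera(name): name is "scene" or "top" or "wrist"; returns a dict with "frame" (420x560x3 uint8, red, green, blue), "range_z" (420x560 float32, m along the optical axis (not along the pixel's ray), 0 where there is no reading), "intrinsics" (3x3 intrinsics, pixels), "cam_to_world" (4x4, takes a point from camera to world coordinates); the wrist camera has in their place "hand_eye" (4x4, takes a point from camera to tool coordinates, whose origin is the TCP and whose axes are the flange's). Camera axes: x right, y down, z forward; pixel columns grow to the right and rows downward; lengths in m; the calibration is good to about 2 mm. A picture is of the moment at which its call begins: read the wrist's pose just before it.
- r.close_job(): hands the job in, once; it reports no verdict.
Trained networks look in the newest picture that a camera, given by its name, has taken for a name from the list of things; names that differ only in an ending like _2 or _b are one class to them, and where a whole thing is asked for, a point or a joint stands for the part that bears it (a point fixed in the world has none). Each returns a list of dicts, best first, with "p" (0 to 1); they miss things now and then, are a little off and sometimes report something else, mostly with a low value. They report only what shows in the picture. A call takes as long as a camera call. They do not tell look-alikes from the thing itself.
- eyes.boxes_of(camera, name): "rect" ([left, top, right, bottom] in pixels, round what is visible of it).
- eyes.cut_out(camera, name): "mask" (420x560 bool, what is visible of it) and "rect" ([left, top, right, bottom] in pixels, round what is visible of it).
- eyes.pinpoint(camera, name): "xy" ([column, row] in pixels: a listed point, or the origin of a listed thing).
The state is a dict: "time": time; "q": joint angles; "joint_vel": joint speeds; "joint_torque": joint torques, N m; "eef_pos": TCP position; "ee_rot": TCP orientation; "wrist_force": force on the tool from outside, world axes, zero at the start; "torque": the same for the moment, N m; "grip_width": finger opening in m.
Only numpy, scipy, OpenCV 4.12 (cv2) and the standard library are available. Lean on these libraries where they do the work, as an engineer would, in place of code of your own. Each camera call takes 0.05 s, during which the arm holds its last target.

## Working session

There is one attempt and no reset: what is moved stays moved. The work goes in short steps, Python scripts to look and compute and a tool call to move; the robot and the scene stay as the last step left them, time stands still between calls to the robot, and variables do not carry over. Pictures are saved under pics/ and viewed, and the job is handed in when it is done.

Besides the shell and the picture viewer there is one more tool, called after "Call:" in YAML: its name, and indented under it one key for each argument. jog_arm: Moves the arm, as the interface text tells. Its arguments: {"type":"object","properties":{"motion":{"type":"array","items":{"type":"number"}},"fingers":{"type":"number"},"grip_force":{"type":"number"}},"required":["motion"]}

```bash
ls; mkdir -p pics
cat > h.py <<'E'
import numpy as np, cv2
from bench import r, eyes
def cam(n):
    s=r.observe(); d=eyes.read_camera(n); d['s']=s; return d
def save(d,name,crop=None,scale=1):
    im=d['frame'][:,:,::-1]
    if crop: l,t,rr,b=crop; im=im[t:b,l:rr]
    im=cv2.resize(im,None,fx=scale,fy=scale,interpolation=cv2.INTER_CUBIC)
    cv2.imwrite('pics/'+name+'.png',im)
def T(d):
    if 'cam_to_world' in d: return d['cam_to_world']
    from scipy.spatial.transform import Rotation as R
    q=d['s']['ee_rot']; M=np.eye(4); M[:3,:3]=R.from_quat([q[1],q[2],q[3],q[0]]).as_matrix(); M[:3,3]=d['s']['eef_pos']
    return M@d['hand_eye']
def cloud(d):
    K=d['intrinsics'];z=d['range_z'];v,u=np.mgrid[:z.shape[0],:z.shape[1]]
    P=np.stack([(u-K[0,2])/K[0,0]*z,(v-K[1,2])/K[1,1]*z,z],-1)
    M=T(d); W=P@M[:3,:3].T+M[:3,3]; W[z<=0]=np.nan; return W
E
python3 - <<'E'
from h import *
s=r.observe(); print(s)
for n in ['scene','top']:
    d=cam(n); save(d,n+'0'); print(n,d['cam_to_world'].round(3).tolist(),d['intrinsics'].tolist())
    W=cloud(d)
    for o in ['drive_unit','tall_spacer_mid','washer_mid','bushing_mid','short_spacer_mid','bottle_a','wash_bottle','timer','tip_box','tube_rack','mug']:
        for b in eyes.boxes_of(n,o)[:5]: 
            l,t,rr,bb=[int(x) for x in b['rect']]; print(o,round(b['p'],2),[l,t,rr,bb],np.nanmedian(W[t:bb,l:rr].reshape(-1,3),0).round(3))
E
```

```text
pics
{'time': 0.0, 'q': array([ 1.04278258,  0.41187712, -0.0127237 ,  1.59706402,  0.00561342,
        1.1343188 , -0.0822363 ]), 'joint_vel': array([ 0.00024416, -0.0002892 ,  0.00148764, -0.00064628, -0.00116644,
       -0.00169666, -0.00301753]), 'joint_torque': array([ 1.02392773e-03, -5.87963355e+01,  6.42062500e-01, -2.91077042e+01,
       -5.37705165e-02,  1.84020580e-02,  1.49278721e-04]), 'eef_pos': array([ 0.27709262, -0.55963129,  0.22181506]), 'ee_rot': array([-7.77919475e-04,  9.73686748e-01,  2.27889122e-01, -2.45617770e-04]), 'wrist_force': array([-0.34404896,  0.70906992, -1.09821793]), 'torque': array([ 0.01196496,  0.01680245, -0.01127176]), 'grip_width': 0.08749862255685313}
scene [[0.78, -0.299, 0.549, -0.455], [-0.625, -0.351, 0.697, -1.133], [-0.015, -0.887, -0.461, 0.86], [0.0, 0.0, 0.0, 1.0]] [[451.3458387070571, 0.0, 278.8189891903559], [0.0, 451.3458387070571, 207.94792798098953], [0.0, 0.0, 1.0]]
drive_unit 0.94 [200, 206, 238, 236] [0.301 0.186 0.016]
drive_unit 0.69 [256, 207, 297, 241] [0.455 0.027 0.01 ]
tall_spacer_mid 0.49 [255, 192, 268, 206] [0.535
[... 1476 characters left out ...]
21] [ 0.456 -0.257  0.008]
bushing_mid 0.58 [184, 219, 204, 235] [0.399 0.325 0.006]
short_spacer_mid 0.77 [343, 172, 358, 189] [ 0.562 -0.207  0.016]
bottle_a 0.75 [175, 196, 193, 213] [0.468 0.352 0.04 ]
bottle_a 0.55 [338, 198, 356, 213] [ 0.468 -0.188  0.047]
bottle_a 0.52 [213, 190, 225, 207] [0.488 0.235 0.057]
bottle_a 0.44 [220, 158, 232, 175] [0.595 0.215 0.067]
wash_bottle 0.87 [240, 149, 268, 177] [0.602 0.118 0.046]
timer 0.61 [173, 196, 193, 209] [0.475 0.354 0.047]
timer 0.59 [408, 220, 433, 244] [ 0.386 -0.438  0.013]
tip_box 0.89 [127, 158, 175, 204] [0.542 0.459 0.058]
tube_rack 0.96 [82, 221, 161, 241] [0.381 0.56  0.044]
mug 0.68 [419, 153, 452, 180] [ 0.596 -0.477  0.069]
```

Run:
```python
import cv2
for n,c in [('scene0',(160,150,440,320)),('top0',(70,130,470,300))]:
    im=cv2.imread(f'pics/{n}.png'); l,t,r,b=c; k=800//(r-l) if False else 800/(r-l)
    cv2.imwrite(f'pics/{n}c.png',cv2.resize(im[t:b,l:r],None,fx=k,fy=k,interpolation=cv2.INTER_CUBIC))
```

```text
(no output)
```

View pics/scene0c.png

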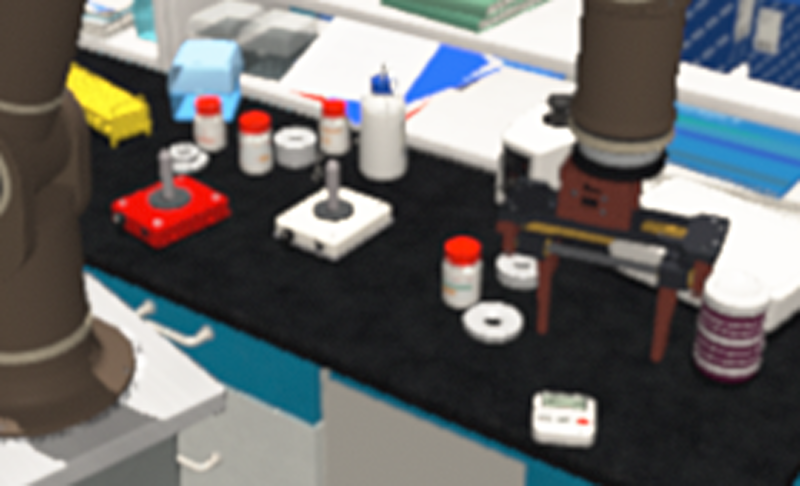

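View pics/top0c.png

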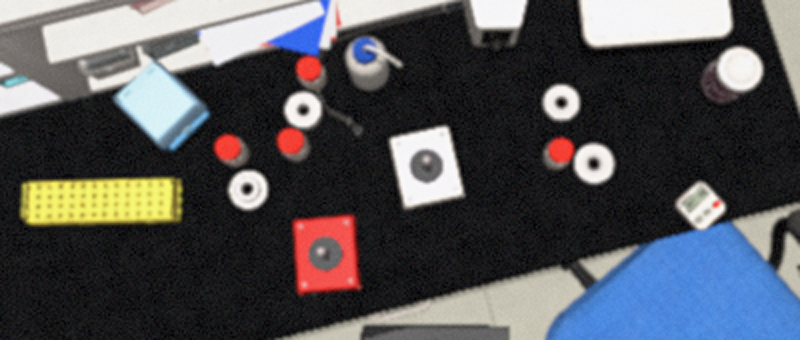

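```bash
cat >> h.py <<'E'
def band(W,c,rad,z0,z1):
    p=W.reshape(-1,3); p=p[~np.isnan(p[:,0])]
    m=(np.hypot(p[:,0]-c[0],p[:,1]-c[1])<rad)&(p[:,2]>z0)&(p[:,2]<z1); return p[m]
def rect(p):
    (c,s,a)=cv2.minAreaRect(np.float32(p[:,:2]*1000)); return np.round(c,1),np.round(s,1),round(a,1)
E
python3 - <<'E'
from h import *
d=cam('wrist'); print(d['hand_eye'].round(3).tolist(),d['intrinsics'].tolist()); save(d,'w0')
for n in ['top','scene']:
    d=cam(n);W=cloud(d)
    for o,c,rad,z0,z1 in [('table',(.45,-.1),.05,-.03,.03),('spindle',(.45,.02),.04,.06,.12),('housing',(.45,.02),.085,.025,.05),('tall',(.535,.235),.036,.02,.045),('washer',(.456,-.257),.04,.004,.02),('bush',(.4,.325),.04,.004,.03),('short',(.56,-.207),.036,.008,.03),
      ('b1',(.468,.352),.04,.04,.09),('b2',(.468,-.188),.04,.04,.09),('b3',(.488,.235),.035,.05,.09),('b4',(.595,.215),.04,.05,.09),('wb',(.6,.115),.07,.05,.2)]:
        p=band(W,c,rad,z0,z1)
        if len(p)>4: print(n,o,len(p),np.median(p,0).round(4),p[:,2].std().round(4),*rect(p))
    for o in ['seat','spindle_tip','tall_spacer_mid','washer_mid','bushing_mid']:
        print(o,[(x['xy'],round(x['p'],2)) for x in eyes.pinpoint(n,o)[:3]])
E
```

```text
[[-0.001, -0.96, -0.28, 0.077], [1.0, -0.001, -0.001, -0.001], [0.001, -0.28, 0.96, -0.162], [0.0, 0.0, 0.0, 1.0]] [[359.8387254090753, 0.0, 281.25158982259615], [0.0, 359.8387254090753, 203.64599928144233], [0.0, 0.0, 1.0]]
top table 665 [ 4.493e-01 -1.012e-01 -3.000e-04] 0.0035 [448.9 -99.5] [97.6 98. ] 23.1
top spindle 28 [0.4423 0.0216 0.1015] 0.0125 [444.2  22.6] [15.1 12.7] 42.0
top housing 1020 [0.4414 0.023  0.0338] 0.0043 [441.8  21. ] [130.4 100. ] 13.0
top tall 226 [0.5389 0.2308 0.0319] 0.004 [539.9 231.5] [59.5 56.9] 66.4
top washer 252 [ 0.455  -0.262   0.0102] 0.0033 [ 452.9 -261.2] [64.8 72.3] 39.0
top bush 234 [0.4036 0.3241 0.01  ] 0.0059 [401.8 327.5] [67.1 74.4] 5.2
top short 214 [ 0.5582 -0.2085  0.0174] 0.0036 [ 555.5 -208.2] [59.5 62.1] 83.9
top b1 154 [0.4655 0.3444 0.07  ] 0.0096 [466.2 346.7] [41.1 40. ] 75.8
top b2 150 [ 0.4628 -0.195   0.0717] 0.01 [ 465.7 -196.8] [39.5 40.5] 1.3
top b3 153 [0.4754 0.2418 0.0753] 0.0083 [479. 244.] [41.3 40.7] 2.3
top b4 135 [0.5988 0.2171 0.0728] 0.0073 [601.  218.5] [38.3 40.2] 50.5
top wb 394 [0.6014 0.118  0.1155] 0.02
[... 742 characters left out ...]
76  0.0168] 0.0036 [ 549.6 -205.7] [50.9 45.1] 45.8
scene b1 105 [0.4611 0.341  0.0625] 0.0116 [464.7 350.4] [45.5 45. ] 0.5
scene b2 167 [ 0.4568 -0.2045  0.0648] 0.0115 [ 461.7 -195.2] [44.2 42.9] 77.0
scene b3 98 [0.4718 0.2359 0.0707] 0.0101 [474.9 243.1] [41.8 41.3] 89.4
scene b4 83 [0.5931 0.2119 0.0674] 0.0092 [599.7 218.4] [43.1 42.8] 87.1
scene wb 367 [0.5977 0.1071 0.1029] 0.0298 [606.3 112.6] [58.9 82.5] 12.7
seat [([274.8, 221.6], 0.86), ([215.8, 219.8], 0.61)]
spindle_tip [([218.1, 203.3], 0.89), ([275.0, 207.1], 0.82)]
tall_spacer_mid [([260.7, 201.5], 0.61), ([357.5, 297.7], 0.59)]
washer_mid [([330.8, 264.4], 0.68), ([342.9, 243.9], 0.26)]
bushing_mid [([276.6, 206.3], 0.59)]
```

View pics/w0.png

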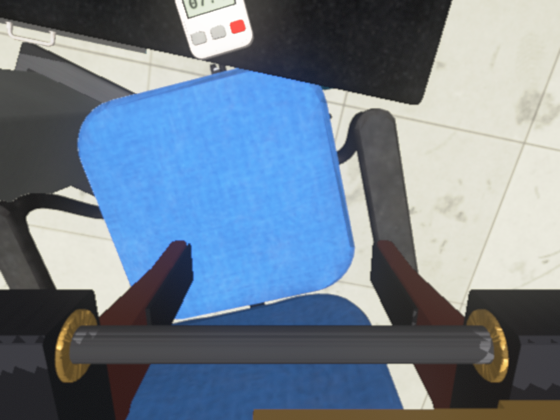

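Call:
jog_arm:
  motion: [1.1, 3.9, 0, 0, 0, 7.1, 1.1, 3.9, 0, 0, 0, 7.1, 1.1, 3.9, 0, 0, 0, 7.1, 1.1, 3.9, 0, 0, 0, 7.1, 1.1, 3.9, 0, 0, 0, 7.1, 1.1, 3.9, 0, 0, 0, 7.1, 1.1, 3.9, 0, 0, 0, 7.1, 1.1, 3.9, 0, 0, 0, 7.1, 1.1, 3.9, 0, 0, 0, 7.1, 1.1, 3.9, 0, 0, 0, 7.1]
  fingers: 1

```text
time: 2.68
eef_pos: [0.3825, -0.1657, 0.2222]
ee_rot: [0.005, 0.658, 0.753, -0.001]
wrist_force: [1.4, -0.1, 0.1]
grip_width: 0.088
```

Call:
jog_arm:
  motion: [1.2, 3.8, 0, 0, 0, 7.1, 1.2, 3.8, 0, 0, 0, 7.1, 1.2, 3.8, 0, 0, 0, 7.1, 1.2, 3.8, 0, 0, 0, 7.1, 1.2, 3.7, 0, 0, 0, 7.1, 0, 0, 0, 0, 0, 7.1, 0, 0, 0, 0, 0, 7.1, 0, 0, 0, 0, 0, 7.1, 0, 0, 0, 0, 0, 7.1, 0, 0, 0, 0, 0, 6.8, 0, 0, 0, 0, 0, 0]

```text
time: 3.6
eef_pos: [0.4455, 0.0461, 0.2265]
ee_rot: [0.009, 0.09, 0.996, 0.006]
wrist_force: [-0.1, 0.8, -0.3]
grip_width: 0.088
```

Run:
```python
from h import *
d=cam('wrist'); save(d,'w1'); W=cloud(d); np.save('w1.npy',W)
print(d['s']['eef_pos'],d['s']['ee_rot'])
for o,c,rad,z0,z1 in [('spindle',(.443,.0225),.03,.06,.12),('seat',(.443,.0225),.045,.037,.045),('housing',(.445,.022),.085,.025,.037),('tip',(.443,.0225),.03,.1,.12)]:
    p=band(W,c,rad,z0,z1)
    if len(p)>4: print(o,len(p),np.median(p,0).round(4),p.mean(0).round(4),p[:,2].std().round(4),*rect(p))
for o in ['seat','spindle_tip']:print(o,[(x['xy'],round(x['p'],2)) for x in eyes.pinpoint('wrist',o)[:3]])
```

```text
[0.44548065 0.04607884 0.22650481] [0.00884098 0.09016357 0.99587081 0.00580501]
spindle 465 [0.4413 0.0269 0.1004] [0.4422 0.0266 0.094 ] 0.0132 [445.   25.5] [15.8 15.7] 2.8
seat 2043 [0.4397 0.0297 0.0394] [0.4416 0.0268 0.0394] 0.0008 [444.8  25.5] [56.8 57. ] 79.7
housing 8875 [0.4314 0.0286 0.0332] [0.4387 0.0264 0.0329] 0.0015 [440.8  24.3] [131.8 100.2] 13.0
tip 247 [0.4439 0.0255 0.1039] [0.4443 0.0256 0.1035] 0.0019 [445.   25.2] [14.7 14.6] 57.0
seat [([258.5, 182.0], 0.92)]
spindle_tip [([250.6, 198.9], 0.91)]
```

View pics/w1.png

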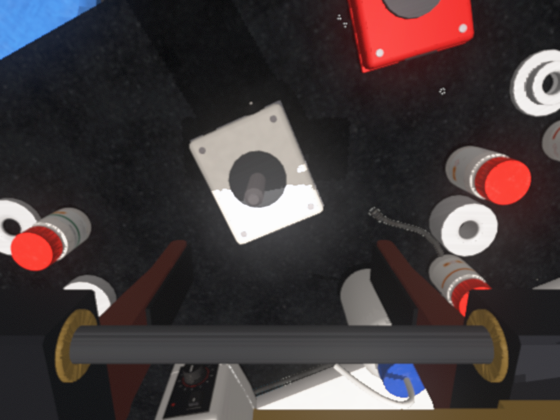

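```bash
cat >> h.py <<'E'
from scipy.spatial.transform import Rotation as R
from scipy.optimize import least_squares
def fitc(p,R0):
    # circle of known radius from hull points
    h=cv2.convexHull(np.float32(p[:,:2]))[:,0]
    f=lambda c:np.hypot(h[:,0]-c[0],h[:,1]-c[1])-R0
    s=least_squares(f,h.mean(0),loss='soft_l1',f_scale=.001); return s.x.round(4),np.abs(s.fun).mean().round(4)
def tilt(s):
    """rotvec deg (world) to make tool vertical and yaw"""
    q=s['ee_rot']; M=R.from_quat([q[1],q[2],q[3],q[0]]).as_matrix()
    z=M[:,2]; ax=np.cross(z,[0,0,-1]); return np.degrees(ax).round(2), np.degrees(np.arctan2(M[1,0],M[0,0])).round(2)
E
python3 - <<'E'
from h import *
W=np.load('w1.npy')
for o,c,rad,z0,z1,R0 in [('tall',(.539,.231),.036,.029,.045,.03),('bush',(.402,.326),.04,.004,.013,.032),('b3',(.477,.243),.04,.05,.09,.022),('b4',(.6,.218),.04,.05,.09,.022),('wb',(.604,.115),.045,.03,.15,.033)]:
    p=band(W,c,rad,z0,z1)
    if len(p)>4: print(o,len(p),np.median(p,0).round(4),*rect(p),fitc(p,R0))
print(tilt(r.observe()))
E
```

```text
tall 2121 [0.5389 0.234  0.0334] [540.5 234.4] [59.7 59. ] 48.2 (array([0.5405, 0.2346]), np.float64(0.0003))
bush 1569 [0.4046 0.3129 0.0077] [407.1 318.7] [63.4 46.8] 1.7 (array([0.4068, 0.327 ]), np.float64(0.0005))
b3 2471 [0.4756 0.2418 0.0768] [478.7 246.7] [42.9 42.4] 19.3 (array([0.4786, 0.2467]), np.float64(0.0004))
b4 872 [0.5882 0.2092 0.064 ] [594.9 216.1] [24.3 41.4] 35.2 (array([0.603 , 0.2218]), np.float64(0.0005))
wb 2740 [0.5995 0.1129 0.1019] [611.  105.5] [59.6 54.9] 17.1 (array([0.6075, 0.1031]), np.float64(0.0043))
(array([-0.56,  1.07,  0.  ]), np.float64(169.06))
```

Call:
jog_arm:
  motion: [1.9, 3.8, 0, -0.5, 1, -1, 1.9, 3.8, 0, 0, 0, 0, 1.9, 3.8, 0, 0, 0, 0, 1.9, 3.8, -0.5, 0, 0, 0, 1.9, 3.7, -1, 0, 0, 0, 0, 0, -1, 0, 0, 0, 0, 0, 0, 0, 0, 0]

```text
time: 4.33
eef_pos: [0.5422, 0.2332, 0.1999]
ee_rot: [0.001, 0.125, 0.992, -0.002]
wrist_force: [0.4, -1.2, -0.1]
grip_width: 0.0879
```

Run:
```python
from h import *
d=cam('wrist'); save(d,'w2'); W=cloud(d); np.save('w2.npy',W)
print(d['s']['eef_pos'],tilt(d['s']))
for o,c,rad,z0,z1,R0 in [('tall',(.5405,.2346),.036,.029,.045,.03),('bush',(.4065,.327),.04,.004,.013,.032),('b1',(.468,.348),.04,.05,.09,.022),('b3',(.477,.243),.04,.05,.09,.022),('b4',(.6,.218),.04,.05,.09,.022),('wb',(.604,.115),.045,.03,.15,.033)]:
    p=band(W,c,rad,z0,z1)
    if len(p)>4: print(o,len(p),np.median(p,0).round(4),*rect(p),fitc(p,R0))
```

```text
[0.54215247 0.23322156 0.19992008] (array([0.29, 0.06, 0.  ]), np.float64(165.59))
tall 2731 [0.5394 0.2354 0.0333] [540.3 234.8] [58.9 59.2] 36.5 (array([0.5406, 0.2348]), np.float64(0.0003))
bush 1470 [0.423  0.3183 0.0075] [419.5 324.6] [63.1 37.7] 76.2 (array([0.4065, 0.3278]), np.float64(0.0012))
b1 2820 [0.4682 0.3485 0.0721] [468.7 350.2] [41.  41.1] 52.6 (array([0.4685, 0.3502]), np.float64(0.0011))
b3 2349 [0.4782 0.2485 0.0772] [478.3 248.6] [42.4 42.1] 13.9 (array([0.4786, 0.2485]), np.float64(0.0006))
b4 1916 [0.597  0.2228 0.0739] [600.8 221.5] [40.1 40.3] 43.8 (array([0.6014, 0.2208]), np.float64(0.0015))
wb 2751 [0.6015 0.15   0.0969] [612.6 139.7] [37.7 53.4] 68.7 (array([0.6129, 0.1249]), np.float64(0.0024))
```

View pics/w2.png

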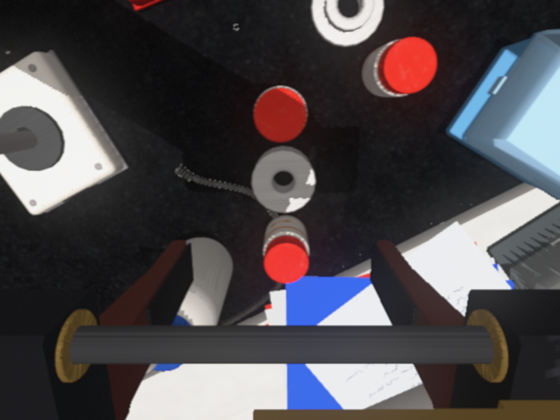

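Run:
```python
from h import *
W=np.load('w2.npy')
for v,u in [(175,185),(180,200),(185,220),(188,235),(190,240),(192,245),(208,272),(175,335),(170,230),(200,230),(195,215),(185,350)]:
    print(u,v,np.nanmax(W[v-3:v+4,u-3:u+4,2]).round(4),W[v,u].round(4))
im=cv2.imread('pics/w2.png')[140:290,160:400]; cv2.imwrite('pics/w2c.png',cv2.resize(im,None,fx=3.3,fy=3.3))
```

```text
185 175 0.023 [0.5133 0.1446 0.02  ]
200 180 0.0162 [0.5225 0.1556 0.0146]
220 185 0.0078 [0.5338 0.1712 0.006 ]
235 188 0.0075 [0.5406 0.185  0.006 ]
240 190 0.0067 [0.5439 0.1894 0.0061]
245 192 0.0077 [0.5473 0.1936 0.0053]
272 208 0.0353 [nan nan nan]
335 175 0.0013 [ 0.5543  0.2868 -0.0007]
230 170 0.0016 [ 0.5227  0.1841 -0.0012]
230 200 0.0013 [ 0.5534  0.1746 -0.0023]
215 195 0.0016 [ 0.5442  0.1612 -0.0016]
350 185 0.0011 [ 0.5685  0.2996 -0.0006]
```

View pics/w2c.png

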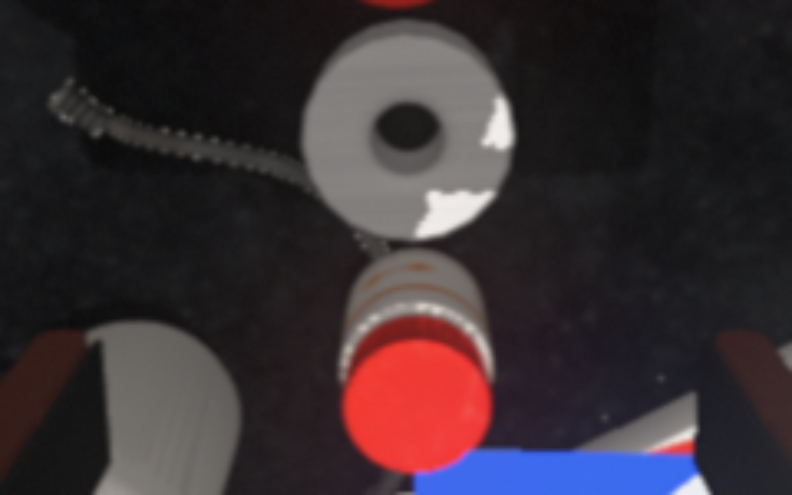

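Call:
jog_arm:
  motion: [-0.16, 0.16, -3.7, 0.3, 0, 2.3, 0, 0, -3.7, 0, 0, 0, 0, 0, -3.7, 0, 0, 0, 0, 0, -3, 0, 0, 0, 0, 0, 0, 0, 0, 0]

```text
time: 4.8
eef_pos: [0.543, 0.2306, 0.0615]
ee_rot: [0.006, 0.112, 0.994, 0.001]
wrist_force: [-1.3, -0.6, -0.4]
grip_width: 0.0879
```

Run:
```python
from h import *
s=r.observe(); print(s['eef_pos'],tilt(s))
```

```text
[0.54298903 0.23062103 0.06154824] (array([-0.09,  0.7 ,  0.  ]), np.float64(167.19))
```

Call:
jog_arm:
  motion: [-0.24, 0.42, 0, 0, 0.7, 0.7, 0, 0, -1.5, 0, 0, 0, 0, 0, -1.2, 0, 0, 0, 0, 0, -1, 0, 0, 0, 0, 0, 0, 0, 0, 0]

```text
time: 5.22
eef_pos: [0.5443, 0.2331, 0.0285]
ee_rot: [0.003, 0.109, 0.994, 0.002]
wrist_force: [-1.0, 0.4, 0.1]
grip_width: 0.0877
```

Run:
```python
from h import *
s=r.observe(); print(s['eef_pos'],tilt(s))
```

```text
[0.54428014 0.23306073 0.02854395] (array([-0.14,  0.37,  0.  ]), np.float64(167.51))
```

Call:
jog_arm:
  motion: [-0.4, 0.2, -0.7, 0, 0.3, 0.4, -0.1, 0, -0.7, 0, 0, 0]

```text
time: 5.38
eef_pos: [0.5405, 0.2358, 0.0156]
ee_rot: [0.002, 0.105, 0.994, 0.002]
wrist_force: [0.5, 0.9, 0.3]
grip_width: 0.0878
```

Call:
jog_arm:
  motion: [0, 0, 0, 0, 0, 0]

```text
time: 5.47
eef_pos: [0.5398, 0.2357, 0.0145]
ee_rot: [0.001, 0.105, 0.994, 0.002]
wrist_force: [-0.3, -1.5, -0.5]
grip_width: 0.0874
```

Call:
jog_arm:
  motion: [0, -0.05, -0.1, 0, 0, 0, 0, 0, 0, 0, 0, 0, 0, 0, 0, 0, 0, 0, 0, 0, 0, 0, 0, 0, 0, 0, 0, 0, 0, 0]
  fingers: 0
  grip_force: 30

```text
time: 5.88
eef_pos: [0.5399, 0.2358, 0.0139]
ee_rot: [0.001, 0.105, 0.994, 0.002]
wrist_force: [0.5, 0.8, -0.9]
grip_width: 0.0583
```

Call:
jog_arm:
  motion: [0, 0, 1.5, 0, 0, 0, 0, 0, 3, 0, 0, 0, 0, 0, 3.5, 0, 0, 0, 0, 0, 3.5, 0, 0, 0, 0, 0, 3.5, 0, 0, 0, 0, 0, 2, 0, 0, 0, 0, 0, 0, 0, 0, 0]

```text
time: 6.47
eef_pos: [0.5356, 0.234, 0.1886]
ee_rot: [-0.002, 0.104, 0.995, 0.0]
wrist_force: [1.5, 0.1, -0.7]
grip_width: 0.058
```

Run:
```python
from h import *
d=cam('wrist'); save(d,'w3'); W=cloud(d); s=d['s']; t=s['eef_pos']
print(t,tilt(s),s['grip_width'])
for o,c,rad,z0,z1,R0 in [('tall',t[:2],.04,t[2]+.014,t[2]+.03,.03)]:
    p=band(W,c,rad,z0,z1)
    print(o,len(p),np.median(p,0).round(4),*rect(p))
    m=(np.abs(W[:,:,2]-np.median(p[:,2]))<.004)
    print(np.argwhere(m).min(0),np.argwhere(m).max(0))
```

```text
[0.5356471  0.23403524 0.18864281] (array([-0.07, -0.23, -0.  ]), np.float64(168.03)) 0.057988083241063394
tall 11969 [0.5315 0.2362 0.2081] [532.4 235.2] [75.8 51.2] 77.9
[217 192] [324 372]
```

View pics/w3.png

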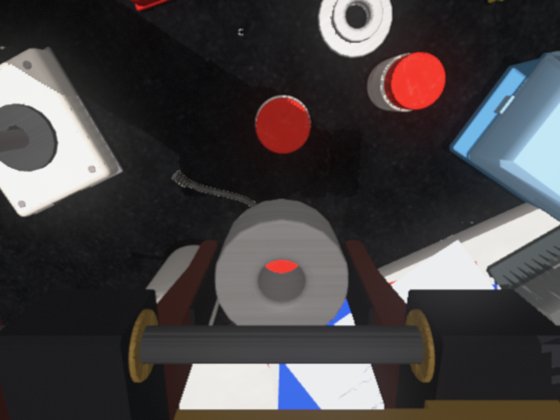

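```bash
cat >> h.py <<'E'
def bore(d,W,c0,ztop,half=0.016,tol=.003):
    """centre of bore in plane ztop near c0 (world)"""
    K=d['intrinsics'];M=T(d);h,w=W.shape[:2];v,u=np.mgrid[:h,:w]
    ray=np.stack([(u-K[0,2])/K[0,0],(v-K[1,2])/K[1,1],np.ones((h,w))],-1)@M[:3,:3].T
    k=(ztop-M[2,3])/ray[...,2]; P=ray*k[...,None]+M[:3,3]
    near=np.hypot(P[...,0]-c0[0],P[...,1]-c0[1])<half
    hole=near&~(np.abs(W[...,2]-ztop)<tol)
    n,lab,st,cen=cv2.connectedComponentsWithStats(hole.astype(np.uint8))
    i=1+np.argmax(st[1:,4]); m=lab==i
    cs,_=cv2.findContours(m.astype(np.uint8),cv2.RETR_EXTERNAL,cv2.CHAIN_APPROX_NONE)
    cc=max(cs,key=len)[:,0]; q=P[cc[:,1],cc[:,0],:2]
    f=lambda x:np.hypot(q[:,0]-x[0],q[:,1]-x[1])-x[2]
    s=least_squares(f,[*q.mean(0),.0105],loss='soft_l1',f_scale=.0005)
    return s.x.round(4),np.abs(s.fun).mean().round(5)
E
python3 - <<'E'
from h import *
d=cam('wrist');W=cloud(d);s=d['s'];t=s['eef_pos']
p=band(W,t[:2],.04,t[2]+.014,t[2]+.03); zt=np.median(p[:,2]); print(zt)
b,e=bore(d,W,t[:2],zt); print(b,e,'off from tcp',b[:2]-t[:2],t)
# tilt of top face
from numpy.linalg import lstsq
q=p[np.abs(p[:,2]-zt)<.003]; print(lstsq(np.c_[q[:,:2]-t[:2],np.ones(len(q))],q[:,2],rcond=None)[0])
E
```

```text
0.20644607930292294
[0.5352 0.2344 0.0101] 0.00026 off from tcp [-0.00012676  0.00076821] [0.53532676 0.23363179 0.186985  ]
[-0.00797539 -0.00218152  0.20634646]
```

Call:
jog_arm:
  motion: [-2.5, -2, 0.5, 0, 0, 0, -1.5, -3.8, 0, 0, 0, 0, -1.5, -3.8, 0, 0, 0, 0, -1.3, -3.8, 0, 0, 0, 0, -1.2, -3.8, 0, 0, 0, 0, -1, -3.5, 0, 0, 0, 0, 0, 0, 0, 0, 0, 0, 0, 0, 0, 0, 0, 0]

```text
time: 7.23
eef_pos: [0.429, 0.0162, 0.1739]
ee_rot: [-0.017, 0.104, 0.994, -0.001]
wrist_force: [0.7, 1.0, -0.7]
grip_width: 0.0583
```

```bash
cat > chk.py <<'E'
from h import *
import sys
d=cam('wrist');W=cloud(d);s=d['s'];t=s['eef_pos']; save(d,sys.argv[1])
print('tcp',t.round(4),tilt(s),s['grip_width'],s['wrist_force'].round(1))
p=band(W,t[:2],.04,t[2]+float(sys.argv[2]),t[2]+float(sys.argv[3])); zt=np.median(p[:,2])
b,e=bore(d,W,t[:2],zt); print('ring',zt-t[2],b,e,'off',(b[:2]-t[:2]).round(4),'shift cm to spindle',((np.array([.445,.0255])-b[:2])*100).round(2))
for z0,z1 in [(.06,.098),(.1,.11)]:
    p=band(W,(.445,.0255),.02,z0,z1)
    if len(p)>9: print('spindle vis',len(p),*rect(p))
E
python3 chk.py w4 .014 .03
```

```text
tcp [0.429  0.0162 0.1739] (array([-0.06, -1.9 , -0.  ]), np.float64(168.0)) 0.058338243207790755 [ 0.7  1.  -0.7]
ring 0.019588331618957122 [0.4296 0.0169 0.0101] 0.00022 off [0.0006 0.0007] shift cm to spindle [1.54 0.86]
```

View pics/w4.png

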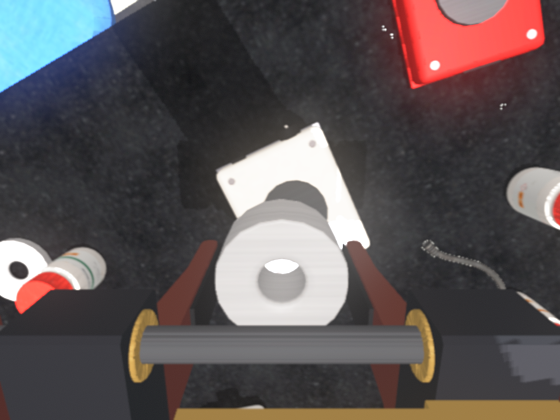

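Call:
jog_arm:
  motion: [0.8, 0.4, 0.3, 0, -1, 0, 0.7, 0.4, 0.1, 0, -0.9, 0, 0, 0, 0, 0, 0, 0, 0, 0, 0, 0, 0, 0]

```text
time: 7.62
eef_pos: [0.4456, 0.0289, 0.1762]
ee_rot: [-0.0, 0.102, 0.995, 0.002]
wrist_force: [-0.5, 0.6, -1.8]
grip_width: 0.0584
```

```bash
python3 chk.py w5 .014 .03
```

```text
tcp [0.4456 0.0289 0.1762] (array([-0.2, -0. , -0. ]), np.float64(168.35)) 0.05839436933763299 [-0.5  0.6 -1.8]
ring 0.019519819432527424 [0.4454 0.0297 0.0101] 0.00022 off [-0.0002  0.0008] shift cm to spindle [-0.04 -0.42]
spindle vis 150 [440.1  26.9] [15.2  6. ] 72.2
```

Call:
jog_arm:
  motion: [-0.05, -0.35, -1, 0, 0, 0, 0, 0, -1, 0, 0, 0, 0, 0, 0, 0, 0, 0]

```text
time: 7.92
eef_pos: [0.4455, 0.027, 0.1546]
ee_rot: [0.0, 0.1, 0.995, 0.002]
wrist_force: [-0.2, -0.0, -2.3]
grip_width: 0.0585
```

```bash
python3 chk.py w6 .014 .03
```

```text
tcp [0.4455 0.027  0.1546] (array([-0.24,  0.07,  0.  ]), np.float64(168.54)) 0.05851333482213158 [-0.2 -0.  -2.3]
ring 0.019535333757486117 [0.4452 0.0278 0.0101] 0.00022 off [-0.0003  0.0008] shift cm to spindle [-0.02 -0.23]
spindle vis 28 [438.1  25.6] [10.4  2.1] 86.4
```

View pics/w6.png

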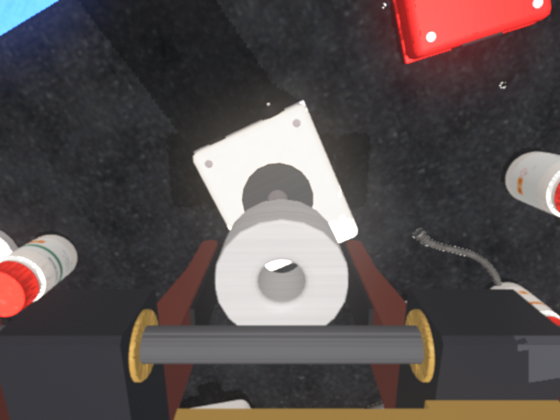

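Call:
jog_arm:
  motion: [-0.02, -0.23, 0, 0, 0, 0, 0, -0.05, -0.7, 0, 0, -0.4, 0, 0, 0, 0, 0, 0]

```text
time: 8.22
eef_pos: [0.4452, 0.0239, 0.1472]
ee_rot: [0.0, 0.104, 0.995, 0.002]
wrist_force: [-0.9, 0.2, -1.3]
grip_width: 0.0584
```

```bash
python3 chk.py w7 .014 .03
```

```text
tcp [0.4452 0.0239 0.1472] (array([-0.25,  0.03,  0.  ]), np.float64(168.11)) 0.058445369080950445 [-0.9  0.2 -1.3]
ring 0.019534713138353532 [0.445  0.0246 0.0101] 0.00021 off [-0.0002  0.0007] shift cm to spindle [0.   0.09]
```

Call:
jog_arm:
  motion: [0, 0.07, -0.7, 0, 0, 0, 0, 0, -0.8, 0, 0, 0, 0, 0, -0.8, 0, 0, 0, 0, 0, 0, 0, 0, 0]

```text
time: 8.6
eef_pos: [0.4459, 0.0245, 0.123]
ee_rot: [0.001, 0.104, 0.995, 0.002]
wrist_force: [-0.8, -0.2, -1.2]
grip_width: 0.0582
```

```bash
python3 chk.py w8 .014 .03
```

```text
tcp [0.4459 0.0245 0.123 ] (array([-0.23,  0.15,  0.  ]), np.float64(168.08)) 0.05816021305810585 [-0.8 -0.2 -1.2]
ring 0.01953869878262042 [0.4457 0.0252 0.0101] 0.00022 off [-0.0002  0.0007] shift cm to spindle [-0.07  0.03]
```

View pics/w8.png

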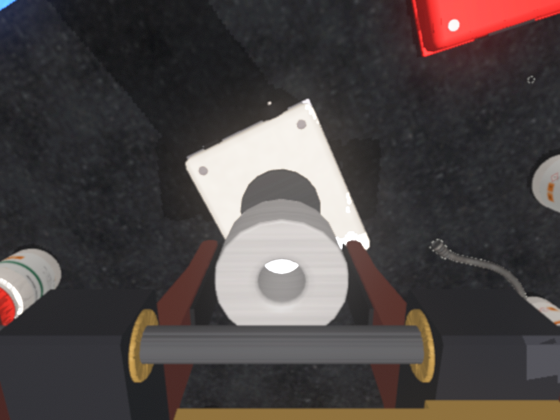

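Call:
jog_arm:
  motion: [-0.07, 0.03, -0.5, 0, 0, 0, -0.02, 0, -0.5, 0, 0, 0, -0.02, 0, -0.5, 0, 0, 0, -0.02, 0, -0.5, 0, 0, 0, 0, 0, 0, 0, 0, 0]

```text
time: 9.07
eef_pos: [0.4447, 0.0251, 0.1015]
ee_rot: [0.001, 0.104, 0.995, 0.002]
wrist_force: [-0.3, 0.1, -1.3]
grip_width: 0.0579
```

```bash
python3 chk.py w9 .014 .03; python3 -c "
import cv2;im=cv2.imread('pics/w9.png')[150:350,180:400];cv2.imwrite('pics/w9c.png',cv2.resize(im,None,fx=3,fy=3))"
```

```text
tcp [0.4447 0.0251 0.1015] (array([-0.24,  0.16,  0.  ]), np.float64(168.11)) 0.05787002080291648 [-0.3  0.1 -1.3]
ring 0.019516493407736785 [0.4445 0.0258 0.0101] 0.0002 off [-0.0002  0.0007] shift cm to spindle [ 0.05 -0.03]
spindle vis 188 [453.4  24.2] [18.9  6.6] 80.1
spindle vis 798 [449.2  25.2] [16.5 17.8] 30.3
```

View pics/w9c.png

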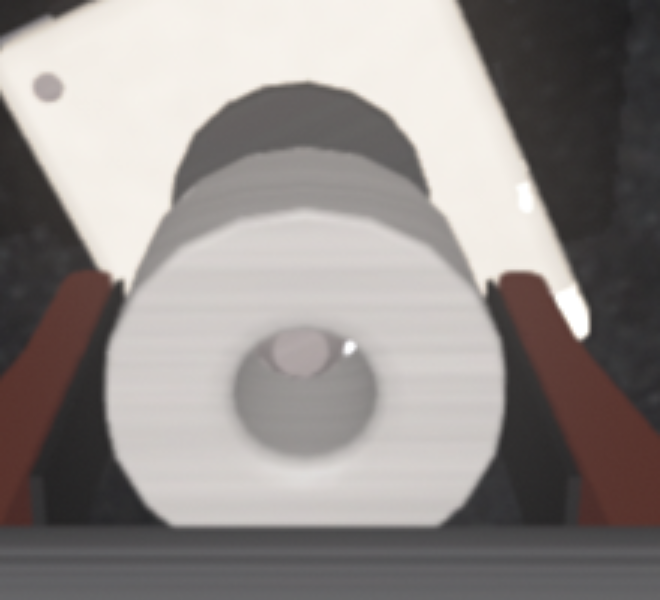

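Call:
jog_arm:
  motion: [0.04, -0.03, -0.6, 0, 0, 0, 0, 0, -0.6, 0, 0, 0, 0, 0, -0.6, 0, 0, 0, 0, 0, -0.6, 0, 0, 0, 0, 0, 0, 0, 0, 0]

```text
time: 9.53
eef_pos: [0.4451, 0.0247, 0.0756]
ee_rot: [0.001, 0.104, 0.995, 0.002]
wrist_force: [0.2, -0.1, -1.4]
grip_width: 0.0579
```

```bash
python3 chk.py w10 .014 .03; python3 -c "
import cv2;im=cv2.imread('pics/w10.png')[150:350,180:400];cv2.imwrite('pics/w10c.png',cv2.resize(im,None,fx=3,fy=3))"
```

```text
tcp [0.4451 0.0247 0.0756] (array([-0.22,  0.16,  0.  ]), np.float64(168.1)) 0.057920758616985264 [ 0.2 -0.1 -1.4]
ring 0.01960647985910456 [0.4451 0.0253 0.0103] 0.00024 off [-0.      0.0006] shift cm to spindle [-0.01  0.02]
spindle vis 4833 [444.9  25.4] [39.7 39.8] 28.4
spindle vis 867 [444.1  25.4] [15.4 13.9] 72.1
```

View pics/w10c.png

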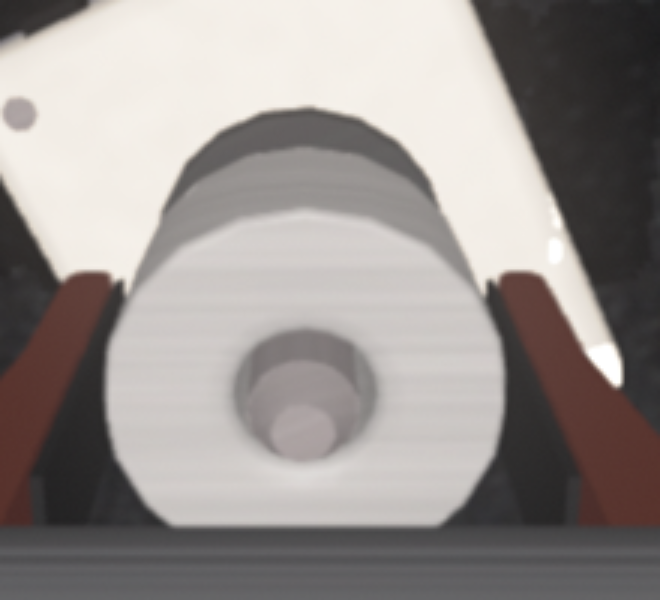

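Call:
jog_arm:
  motion: [0, 0, -0.6, 0, 0, 0, 0, 0, -0.6, 0, 0, 0, 0, 0, -0.4, 0, 0, 0, 0, 0, -0.2, 0, 0, 0]

```text
time: 9.92
eef_pos: [0.4456, 0.0248, 0.0567]
ee_rot: [0.002, 0.104, 0.995, 0.002]
wrist_force: [-0.7, -0.3, -1.3]
grip_width: 0.058
```

Call:
jog_arm:
  motion: [0, 0, -0.15, 0, 0, 0, 0, 0, -0.15, 0, 0, 0]

```text
time: 10.08
eef_pos: [0.4457, 0.0249, 0.0535]
ee_rot: [0.002, 0.104, 0.995, 0.002]
wrist_force: [-12.8, -2.8, 39.6]
grip_width: 0.0582
```

Call:
jog_arm:
  motion: [-0.03, 0, 0.08, 0, 0, 0]

```text
time: 10.17
eef_pos: [0.4455, 0.025, 0.0544]
ee_rot: [0.002, 0.104, 0.995, 0.002]
wrist_force: [0.7, 0.1, -1.4]
grip_width: 0.0585
```

```bash
python3 chk.py w11 .014 .03
```

```text
tcp [0.4455 0.025  0.0544] (array([-0.19,  0.21,  0.  ]), np.float64(168.11)) 0.05845027521649526 [ 0.7  0.1 -1.4]
ring 0.019568139869698818 [0.4485 0.0247 0.0124] 0.0012 off [ 0.003  -0.0003] shift cm to spindle [-0.35  0.08]
spindle vis 4905 [443.7  25.9] [39.6 37. ] 76.4
spindle vis 921 [442.6  25.4] [15.1 11.7] 76.3
```

Call:
jog_arm:
  motion: [0, 0, 0, 0, 0, 0, 0, 0, 0, 0, 0, 0, 0, 0, 0, 0, 0, 0]
  fingers: 1

```text
time: 10.47
eef_pos: [0.4466, 0.0252, 0.055]
ee_rot: [0.003, 0.103, 0.995, 0.002]
wrist_force: [-1.1, -0.6, -0.5]
grip_width: 0.0748
```

Call:
jog_arm:
  motion: [0, 0, 1, 0, 0, 0, 0, 0, 2, 0, 0, 0, 0, 0, 3.5, 0, 0, 0, 0, 0, 4, 0, 0, 0, 0, 0, 4, 0, 0, 0, 0, 0, 0, 0, 0, 0]

```text
time: 10.97
eef_pos: [0.4438, 0.0277, 0.2074]
ee_rot: [-0.0, 0.101, 0.995, 0.004]
wrist_force: [1.0, 0.0, -0.7]
grip_width: 0.0879
```

Run:
```python
from h import *
d=cam('wrist');W=cloud(d);save(d,'w12');s=d['s'];print(s['eef_pos'],tilt(s),s['grip_width'])
p=band(W,(.445,.0255),.036,.066,.08);print(np.median(p,0),rect(p),fitc(p,.03))
p=band(W,(.445,.0255),.02,.09,.12);print(rect(p))
```

```text
[0.44381727 0.02770935 0.20735494] (array([-0.45,  0.03,  0.  ]), np.float64(168.39)) 0.08786105694299425
[0.44325654 0.02676014 0.07329902] (array([446.5,  25.5]), array([59. , 59.1]), 69.1) (array([0.4465, 0.0257]), np.float64(0.0003))
(array([444.8,  25.3]), array([15.1, 15.3]), 77.1)
```

View pics/w12.png

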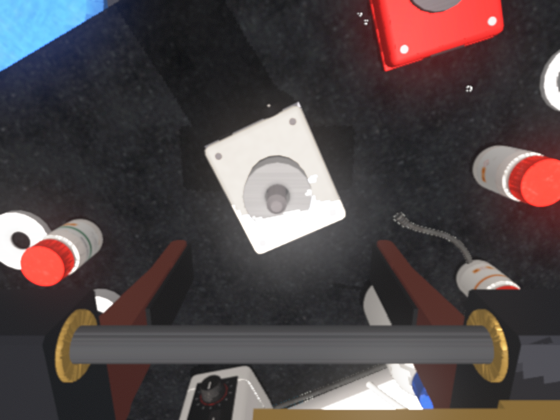

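Call:
jog_arm:
  motion: [0.1, -2, 0, -0.4, 0, -7.1, 0.1, -3.5, 0, 0, 0, -7.1, 0.1, -3.5, 0, 0, 0, -7.1, 0.1, -3.5, 0, 0, 0, -7.1, 0.1, -3.5, 0, 0, 0, -7.1, 0.1, -3.5, 0, 0, 0, -7.1, 0.1, -3.5, 0, 0, 0, -7.1, 0.1, -3, 0, 0, 0, -7.1, 0.1, -2, 0, 0, 0, -7.1, 0.1, 0, 0, 0, 0, -7.1, 0, 0, 0, 0, 0, -7.1, 0, 0, 0, 0, 0, -7.1]

```text
time: 12.02
eef_pos: [0.4454, -0.2657, 0.2024]
ee_rot: [-0.002, 0.752, 0.659, -0.002]
wrist_force: [-0.6, 0.1, 0.5]
grip_width: 0.088
```

Call:
jog_arm:
  motion: [0, 0, 0, 0, 0, -2, 0, 0, 0, 0, 0, 0]

```text
time: 12.18
eef_pos: [0.4442, -0.2657, 0.2009]
ee_rot: [-0.003, 0.767, 0.642, -0.002]
wrist_force: [0.0, 0.4, -0.0]
grip_width: 0.0878
```

Run:
```python
from h import *
d=cam('wrist');W=cloud(d);save(d,'w13');s=d['s'];print(s['eef_pos'],tilt(s),s['grip_width'])
p=band(W,(.454,-.26),.05,.006,.016);print('washer',np.median(p,0),rect(p),fitc(p,.033))
p=band(W,(.464,-.196),.04,.05,.09);print('bottle',rect(p),fitc(p,.022))
p=band(W,(.556,-.207),.04,.012,.03);print('short',np.median(p,0),rect(p))
```

```text
[ 0.44422514 -0.26566105  0.20085708] (array([-0.12, -0.42, -0.  ]), np.float64(79.87)) 0.08780697304475099
washer [ 0.45619563 -0.25811139  0.0091977 ] (array([ 456. , -258.9]), array([64.5, 65.1]), 80.6) (array([ 0.4559, -0.2594]), np.float64(0.0004))
bottle (array([ 466.4, -193.6]), array([40.2, 39.8]), 79.7) (array([ 0.4672, -0.195 ]), np.float64(0.0014))
short [ 0.55985206 -0.20391217  0.01725102] (array([ 559.7, -204.9]), array([59.2, 59. ]), 2.2)
```

View pics/w13.png

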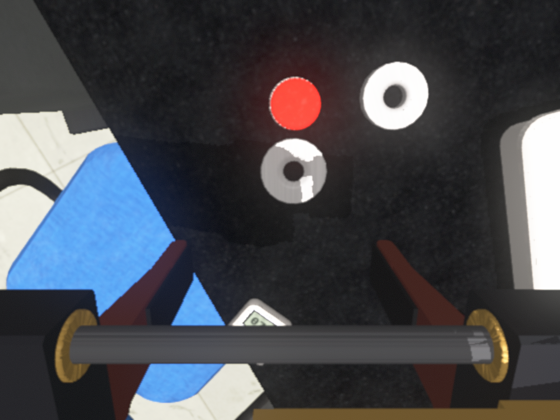

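Call:
jog_arm:
  motion: [1.2, 0.6, -2, -0.1, -0.4, 0.7, 0, 0, -3.5, 0, 0, 0, 0, 0, -3.5, 0, 0, 0, 0, 0, -3, 0, 0, 0, 0, 0, -2, 0, 0, 0, 0, 0, 0, 0, 0, 0]

```text
time: 12.73
eef_pos: [0.4573, -0.2581, 0.0571]
ee_rot: [0.002, 0.757, 0.653, 0.001]
wrist_force: [-0.9, 0.4, -0.5]
grip_width: 0.0882
```

Run:
```python
from h import *
d=cam('wrist');W=cloud(d);s=d['s'];print(s['eef_pos'],tilt(s),s['grip_width'])
p=band(W,(.456,-.26),.05,.006,.016);print('washer',np.median(p,0),rect(p),fitc(p,.033))
```

```text
[ 0.45734463 -0.25809853  0.05707495] (array([0.06, 0.28, 0.  ]), np.float64(81.56)) 0.08822245549279219
washer [ 0.45599239 -0.25767919  0.00918148] (array([ 455.7, -259.4]), array([65. , 65.1]), 83.4) (array([ 0.4558, -0.2597]), np.float64(0.0002))
```

Centre (0.4558, −0.2596). Going down to about 2 mm.

Call:
jog_arm:
  motion: [-0.15, -0.15, -1.5, 0, 0.3, -0.8, 0, 0, -1.5, 0, 0, 0, 0, 0, -1, 0, 0, 0, 0, 0, -0.8, 0, 0, 0, 0, 0, 0, 0, 0, 0]

```text
time: 13.2
eef_pos: [0.4604, -0.2612, 0.0149]
ee_rot: [0.004, 0.76, 0.649, 0.001]
wrist_force: [-0.1, -0.4, 0.0]
grip_width: 0.0881
```

Call:
jog_arm:
  motion: [-0.4, 0.15, -0.5, 0, 0.4, 0, -0.1, 0, -0.4, 0, 0, 0, 0, 0, 0, 0, 0, 0]

```text
time: 13.45
eef_pos: [0.4564, -0.2603, 0.0074]
ee_rot: [0.003, 0.76, 0.65, -0.001]
wrist_force: [-0.4, -0.2, -0.4]
grip_width: 0.0879
```

Call:
jog_arm:
  motion: [-0.06, 0.06, -0.4, 0, 0.3, 0, -0.03, 0, -0.15, 0, 0, 0]

```text
time: 13.62
eef_pos: [0.4559, -0.2599, 0.0025]
ee_rot: [0.002, 0.76, 0.65, -0.003]
wrist_force: [0.8, 0.3, -0.7]
grip_width: 0.0876
```

Call:
jog_arm:
  motion: [0, 0.03, -0.03, 0, 0, 0, 0, 0, 0, 0, 0, 0, 0, 0, 0, 0, 0, 0, 0, 0, 0, 0, 0, 0]
  fingers: 0
  grip_force: 30

```text
time: 13.95
eef_pos: [0.456, -0.2595, 0.0022]
ee_rot: [0.002, 0.76, 0.65, -0.003]
wrist_force: [0.3, 0.4, 0.2]
grip_width: 0.0645
```

Call:
jog_arm:
  motion: [0, 0, 1, 0, 0, 0, 0, 0, 2, 0, 0, 0, 0, 0, 3, 0, 0, 0, 0, 0, 3.5, 0, 0, 0, 0, 0, 3.5, 0, 0, 0, 0, 0, 3.5, 0, 0, 0, 0, 0, 0, 0, 0, 0]

```text
time: 14.53
eef_pos: [0.4522, -0.2565, 0.1754]
ee_rot: [-0.002, 0.759, 0.651, -0.004]
wrist_force: [1.8, -0.7, -1.4]
grip_width: 0.0619
```

```bash
python3 chk.py w14 0 .015
```

```text
tcp [ 0.4522 -0.2565  0.1754] (array([ 0.14, -0.46,  0.  ]), np.float64(81.18)) 0.06192477536997083 [ 1.8 -0.7 -1.4]
ring 0.005750890566985328 [ 0.4522 -0.2555  0.011 ] 0.00041 off [0.    0.001] shift cm to spindle [-0.72 28.1 ]
```

View pics/w14.png

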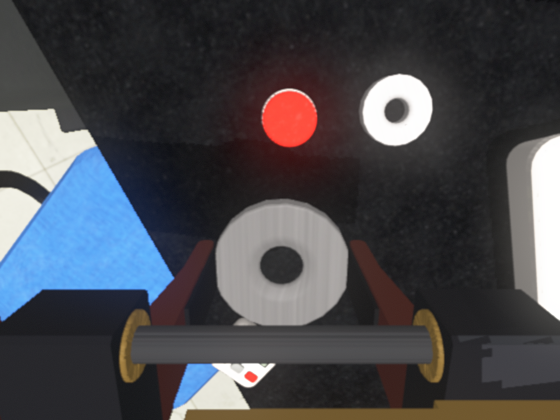

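Call:
jog_arm:
  motion: [-0.1, 2.5, 0.5, 0, -0.4, 0, -0.1, 3.5, 0.3, 0, 0, 0, -0.1, 3.8, 0.3, 0, 0, 0, -0.1, 3.8, 0.3, 0, 0, 0, -0.1, 3.5, 0.2, 0, 0, 0, 0, 2.5, 0, 0, 0, 0, 0, 0.5, 0, 0, 0, 0, 0, 0, 0, 0, 0, 0]

```text
time: 15.25
eef_pos: [0.4383, -0.0491, 0.1858]
ee_rot: [-0.002, 0.761, 0.648, -0.004]
wrist_force: [0.1, 0.6, -1.3]
grip_width: 0.0617
```

```bash
python3 chk.py w15 0 .015
python3 - <<'E'
from h import *
d=cam('wrist');W=cloud(d)
p=band(W,(.445,.0255),.02,.09,.12);print(rect(p),p[:,2].max())
p=band(W,(.4465,.0257),.036,.066,.08);print('tall',fitc(p,.03))
E
```

```text
tcp [ 0.4383 -0.0491  0.1858] (array([ 0.14, -0.53,  0.  ]), np.float64(80.86)) 0.06168089099531221 [ 0.1  0.6 -1.3]
ring 0.00578342203106566 [ 0.4382 -0.0483  0.011 ] 0.00042 off [-0.0001  0.0008] shift cm to spindle [0.68 7.38]
spindle vis 1795 [444.8  25.3] [39.5 39. ] 80.8
spindle vis 413 [445.3  25.1] [14.7 15.1] 35.3
(array([445.5,  25.3]), array([15.3, 15.3]), 80.7) 0.10723587577708923
tall (array([0.4469, 0.0255]), np.float64(0.0004))
```

View pics/w15.png

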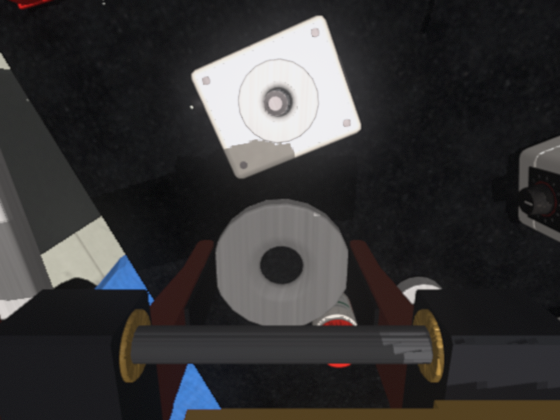

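Call:
jog_arm:
  motion: [0.25, 2.5, 0, 0.1, -0.5, 0, 0.2, 2.5, 0, 0, 0, 0, 0.2, 1.7, 0, 0, 0, 0, 0, 0.3, 0, 0, 0, 0, 0, 0, 0, 0, 0, 0]

```text
time: 15.77
eef_pos: [0.4451, 0.0116, 0.1837]
ee_rot: [-0.0, 0.767, 0.642, -0.002]
wrist_force: [-0.4, -1.2, -1.3]
grip_width: 0.0622
```

```bash
python3 chk.py w16 0 .015
```

```text
tcp [0.4451 0.0116 0.1837] (array([ 0.16, -0.23,  0.  ]), np.float64(79.87)) 0.06215225234767606 [-0.4 -1.2 -1.3]
ring 0.005788653445290809 [0.445  0.0124 0.0111] 0.00042 off [-0.0001  0.0008] shift cm to spindle [0.   1.31]
spindle vis 1334 [445.3  28.8] [33.  39.6] 81.2
spindle vis 282 [446.1  27.2] [10.9 14.8] 80.5
```

Call:
jog_arm:
  motion: [0, 0.9, -0.5, 0, 0, 0.5, 0, 0.4, -1.5, 0, 0, 0.5, 0, 0, -1.5, 0, 0, 0, 0, 0, -1, 0, 0, 0, 0, 0, 0, 0, 0, 0]

```text
time: 16.23
eef_pos: [0.4456, 0.0188, 0.1359]
ee_rot: [0.001, 0.764, 0.645, -0.003]
wrist_force: [-0.6, -0.3, -1.7]
grip_width: 0.062
```

```bash
python3 chk.py w17 0 .015
```

```text
tcp [0.4456 0.0188 0.1359] (array([ 0.27, -0.19,  0.  ]), np.float64(80.4)) 0.06195376561405754 [-0.6 -0.3 -1.7]
ring 0.005781595717227556 [0.4454 0.0198 0.0111] 0.00045 off [-0.0002  0.001 ] shift cm to spindle [-0.04  0.57]
spindle vis 756 [446.3  37.9] [15.  38.4] 83.4
```

Call:
jog_arm:
  motion: [-0.02, 0.55, 0, 0.2, 0, 0, 0, 0.1, -0.6, 0, 0, 0, 0, 0, -0.4, 0, 0, 0, 0, 0, 0, 0, 0, 0]

```text
time: 16.62
eef_pos: [0.4468, 0.0254, 0.1272]
ee_rot: [0.0, 0.764, 0.645, -0.001]
wrist_force: [0.3, -0.8, -1.9]
grip_width: 0.0622
```

```bash
python3 chk.py w18 0 .015
```

```text
tcp [0.4468 0.0254 0.1272] (array([ 0.06, -0.05,  0.  ]), np.float64(80.3)) 0.06219937093007359 [ 0.3 -0.8 -1.9]
ring 0.005779910146996636 [0.4467 0.0262 0.0111] 0.00039 off [-0.0001  0.0008] shift cm to spindle [-0.17 -0.07]
spindle vis 103 [444.9  25.6] [39.6 21.2] 81.4
spindle vis 153 [444.9  21.8] [11.8  8. ] 10.1
```

View pics/w18.png

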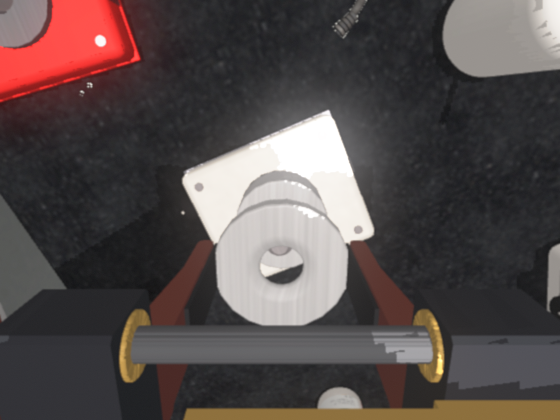

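Call:
jog_arm:
  motion: [-0.15, -0.08, -0.4, 0, 0, 0, -0.03, 0, -0.5, 0, 0, 0, 0, 0, -0.3, 0, 0, 0, 0, 0, 0, 0, 0, 0]

```text
time: 17.0
eef_pos: [0.4454, 0.0244, 0.1149]
ee_rot: [0.001, 0.764, 0.645, -0.0]
wrist_force: [0.2, 0.1, -1.4]
grip_width: 0.062
```

```bash
python3 chk.py w19 0 .015; python3 -c "
import cv2;im=cv2.imread('pics/w19.png')[150:350,180:400];cv2.imwrite('pics/w19c.png',cv2.resize(im,None,fx=3,fy=3))"
```

```text
tcp [0.4454 0.0244 0.1149] (array([0.08, 0.05, 0.  ]), np.float64(80.3)) 0.06197524542550791 [ 0.2  0.1 -1.4]
ring 0.005776934904218309 [0.4452 0.0251 0.0111] 0.00045 off [-0.0002  0.0007] shift cm to spindle [-0.02  0.04]
spindle vis 68 [442.6   9.3] [ 5.7 23.2] 80.0
spindle vis 356 [445.2  23.7] [12.4 12.5] 32.6
```

View pics/w19c.png

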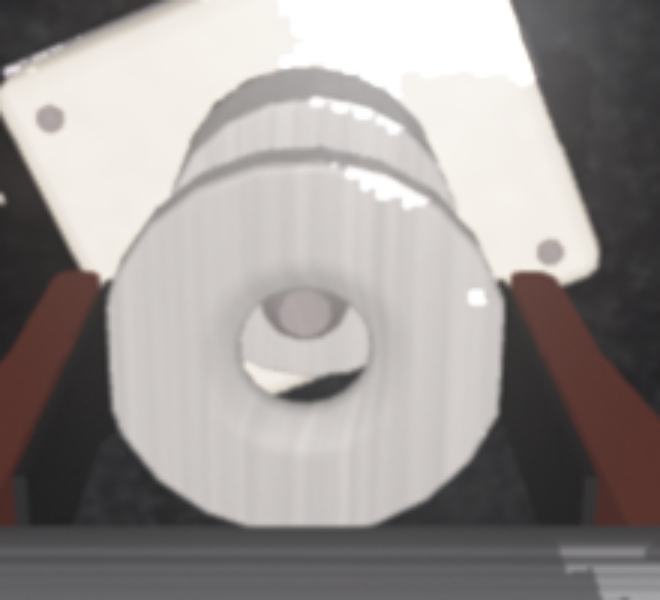

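Call:
jog_arm:
  motion: [0, 0.04, -0.5, 0, 0, 0, -0.03, 0, -0.5, 0, 0, 0, -0.03, 0, -0.5, 0, 0, 0, 0, 0, 0, 0, 0, 0]

```text
time: 17.38
eef_pos: [0.4451, 0.0248, 0.0988]
ee_rot: [0.001, 0.764, 0.645, 0.0]
wrist_force: [-0.8, -0.5, -0.5]
grip_width: 0.0618
```

```bash
python3 chk.py w20 0 .015; python3 -c "
import cv2;im=cv2.imread('pics/w20.png')[150:350,180:400];cv2.imwrite('pics/w20c.png',cv2.resize(im,None,fx=3,fy=3))"
```

```text
tcp [0.4451 0.0248 0.0988] (array([0.07, 0.09, 0.  ]), np.float64(80.29)) 0.06183965185492522 [-0.8 -0.5 -0.5]
ring 0.005758268968438729 [0.4449 0.0256 0.0111] 0.0004 off [-0.0002  0.0008] shift cm to spindle [ 0.01 -0.01]
spindle vis 247 [443.6  20.5] [25.8 24.1] 82.8
spindle vis 4365 [445.   25.4] [39.8 39.7] 51.5
```

View pics/w20c.png

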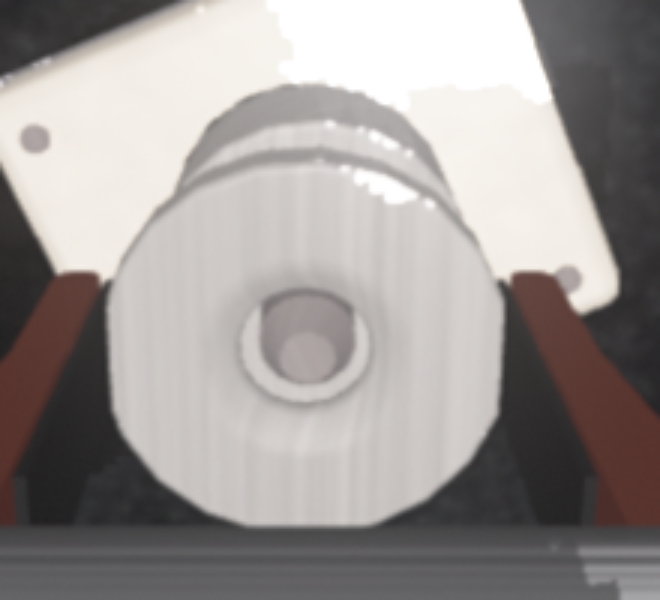

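Threaded. Lowering to the spacer.

Call:
jog_arm:
  motion: [0, 0, -0.5, 0, 0, 0, -0.03, 0, -0.5, 0, 0, 0, -0.03, 0, -0.4, 0, 0, 0, 0, 0, -0.2, 0, 0, 0]

```text
time: 17.77
eef_pos: [0.445, 0.025, 0.082]
ee_rot: [0.001, 0.764, 0.645, 0.001]
wrist_force: [-0.3, -0.5, -0.3]
grip_width: 0.0615
```

Call:
jog_arm:
  motion: [0, 0, -0.15, 0, 0, 0, 0, 0, -0.1, 0, 0, 0]

```text
time: 17.93
eef_pos: [0.4447, 0.025, 0.0787]
ee_rot: [0.001, 0.764, 0.645, 0.0]
wrist_force: [-0.1, -0.5, -1.2]
grip_width: 0.0619
```

Call:
jog_arm:
  motion: [0, 0, -0.12, 0, 0, 0]

```text
time: 18.02
eef_pos: [0.4447, 0.0251, 0.0775]
ee_rot: [0.001, 0.764, 0.645, 0.0]
wrist_force: [-4.1, 1.1, 17.7]
grip_width: 0.0622
```

Call:
jog_arm:
  motion: [0, 0, -0.1, 0, 0, 0]

```text
time: 18.1
eef_pos: [0.4448, 0.0251, 0.0774]
ee_rot: [0.001, 0.764, 0.645, -0.0]
wrist_force: [-8.5, -1.2, 30.5]
grip_width: 0.0622
```

Call:
jog_arm:
  motion: [0, 0, 0.05, 0, 0, 0]

```text
time: 18.18
eef_pos: [0.4449, 0.0251, 0.0783]
ee_rot: [0.001, 0.764, 0.645, 0.0]
wrist_force: [-0.2, 0.8, -1.7]
grip_width: 0.0619
```

Call:
jog_arm:
  motion: [0, 0, 0, 0, 0, 0, 0, 0, 0, 0, 0, 0, 0, 0, 0, 0, 0, 0]
  fingers: 1

```text
time: 18.43
eef_pos: [0.4458, 0.0252, 0.079]
ee_rot: [0.002, 0.764, 0.645, 0.001]
wrist_force: [0.5, 0.5, -0.6]
grip_width: 0.0788
```

Call:
jog_arm:
  motion: [0, 0, 1, 0, 0, 0, 0, 0, 2, 0, 0, 0, 0, 0, 3.5, 0, 0, 0, 0, 0, 4, 0, 0, 0, 0, 0, 2, 0, 0, 0, 0, 0, 0, 0, 0, 0]

```text
time: 18.93
eef_pos: [0.4431, 0.0266, 0.2106]
ee_rot: [-0.0, 0.763, 0.646, -0.0]
wrist_force: [-0.1, 0.3, -0.8]
grip_width: 0.0879
```

Run:
```python
from h import *
d=cam('wrist');W=cloud(d);save(d,'w21');s=d['s'];print(s['eef_pos'],tilt(s),s['grip_width'])
p=band(W,(.445,.0255),.04,.078,.088);print(np.median(p,0),rect(p),fitc(p,.033))
p=band(W,(.445,.0255),.02,.095,.12);print(rect(p))
```

```text
[0.4430533  0.0265921  0.21061145] (array([-0.02, -0.06, -0.  ]), np.float64(80.46)) 0.08785876499458292
[0.44552446 0.02755662 0.08319826] (array([445.1,  25.2]), array([65.1, 65.1]), 34.4) (array([0.4451, 0.0249]), np.float64(0.0003))
(array([445.4,  25.4]), array([15.5, 15.6]), 59.5)
```

View pics/w21.png

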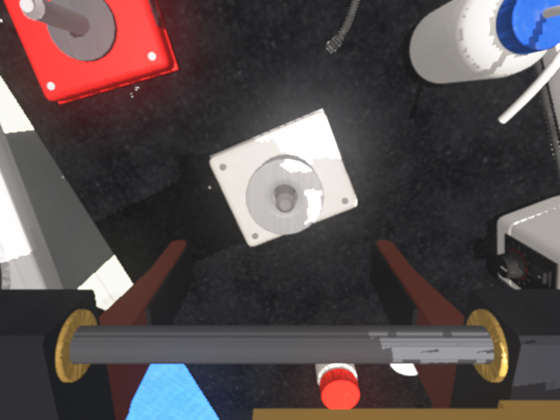

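Call:
jog_arm:
  motion: [-0.4, 2, 0, 0, 0, 7.1, -0.4, 3.5, 0, 0, 0, 7.1, -0.4, 3.5, 0, 0, 0, 7.1, -0.4, 3.5, 0, 0, 0, 7.1, -0.4, 3.5, 0, 0, 0, 7.1, -0.4, 3.5, 0, 0, 0, 7.1, -0.4, 3.5, 0, 0, 0, 7.1, -0.4, 3.2, 0, 0, 0, 7.1, -0.4, 2, -0.5, 0, 0, 7.1, 0, 0.7, -0.5, 0, 0, 7.1, 0, 0, 0, 0, 0, 7.1, 0, 0, 0, 0, 0, 7.1]
  fingers: 0.75

```text
time: 19.98
eef_pos: [0.3951, 0.3247, 0.1878]
ee_rot: [-0.004, 0.119, 0.993, -0.003]
wrist_force: [-0.9, 0.3, -1.1]
grip_width: 0.0656
```

Call:
jog_arm:
  motion: [0, 0, 0, 0, 0, 7, 0, 0, 0, 0, 0, 2, 0, 0, 0, 0, 0, 0]

```text
time: 20.23
eef_pos: [0.392, 0.3246, 0.1833]
ee_rot: [-0.007, 0.034, 0.999, -0.004]
wrist_force: [-1.0, -0.3, 0.8]
grip_width: 0.0659
```

Run:
```python
from h import *
d=cam('wrist');W=cloud(d);save(d,'w22');s=d['s'];print(s['eef_pos'],tilt(s),s['grip_width'])
p=band(W,(.4067,.3275),.05,.0045,.012);print('flange',np.median(p,0),rect(p),fitc(p,.032))
p=band(W,(.4067,.3275),.03,.016,.03);print('hub',np.median(p,0),rect(p),fitc(p,.021))
p=band(W,(.4685,.35),.04,.05,.09);print('bottle',rect(p))
```

```text
[0.39200838 0.32458439 0.18328323] (array([ 0.48, -0.82,  0.  ]), np.float64(176.07)) 0.06590181028315753
flange [0.40135539 0.32948997 0.00739907] (array([415.1, 326.9]), array([62.7, 80. ]), 87.4) (array([0.4071, 0.3279]), np.float64(0.0017))
hub [0.40591814 0.32775246 0.01917851] (array([406.1, 327.8]), array([40.6, 40.9]), 88.1) (array([0.4063, 0.3279]), np.float64(0.0005))
bottle (array([466.9, 351.6]), array([40.9, 41.3]), 44.7)
```

View pics/w22.png

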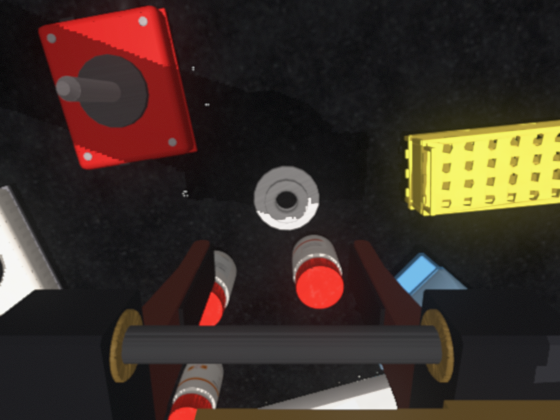

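Call:
jog_arm:
  motion: [0.8, 0.3, -2, 0.5, -0.8, 0, 0.6, 0, -3.5, 0, 0, 0, 0, 0, -3.5, 0, 0, 0, 0, 0, -2.5, 0, 0, 0, 0, 0, -1, 0, 0, 0, 0, 0, 0, 0, 0, 0]

```text
time: 20.78
eef_pos: [0.4058, 0.3266, 0.0519]
ee_rot: [-0.0, 0.042, 0.999, 0.001]
wrist_force: [-0.6, 0.3, -0.2]
grip_width: 0.0658
```

Run:
```python
from h import *
d=cam('wrist');W=cloud(d);s=d['s'];print(s['eef_pos'],tilt(s),s['grip_width'])
p=band(W,(.4067,.3275),.03,.016,.03);print('hub',np.median(p,0),rect(p),fitc(p,.021))
```

```text
[0.40579616 0.3266326  0.05185408] (array([-0.07, -0.04, -0.  ]), np.float64(175.23)) 0.06581925051408828
hub [0.40561799 0.32755213 0.01924156] (array([406.4, 327.6]), array([41. , 41.2]), 77.9) (array([0.4065, 0.3276]), np.float64(0.0002))
```

Call:
jog_arm:
  motion: [0, 0.1, -1, 0, 0, 0, -0.05, 0.05, -1, 0, 0, 0, -0.05, 0, -0.7, 0, 0, 0, -0.05, 0, -0.5, 0, 0, 0, 0, 0, 0, 0, 0, 0]

```text
time: 21.25
eef_pos: [0.4067, 0.3308, 0.0224]
ee_rot: [0.003, 0.043, 0.999, 0.003]
wrist_force: [-0.2, 1.0, 0.4]
grip_width: 0.0661
```

Call:
jog_arm:
  motion: [0, -0.32, -0.5, -0.3, 0.3, 0, -0.02, -0.05, -0.4, 0, 0, 0, 0, 0, 0, 0, 0, 0]

```text
time: 21.5
eef_pos: [0.407, 0.3272, 0.0133]
ee_rot: [0.001, 0.043, 0.999, 0.0]
wrist_force: [-0.3, 0.3, 0.3]
grip_width: 0.0657
```

Call:
jog_arm:
  motion: [-0.05, 0.03, -0.2, 0, 0, 0]

```text
time: 21.58
eef_pos: [0.4068, 0.3275, 0.0114]
ee_rot: [0.001, 0.043, 0.999, 0.001]
wrist_force: [-0.5, 0.2, 0.0]
grip_width: 0.066
```

Call:
jog_arm:
  motion: [-0.03, 0, -0.07, 0, 0, 0, 0, 0, 0, 0, 0, 0, 0, 0, 0, 0, 0, 0, 0, 0, 0, 0, 0, 0, 0, 0, 0, 0, 0, 0]
  fingers: 0
  grip_force: 30

```text
time: 22.0
eef_pos: [0.4064, 0.3275, 0.0107]
ee_rot: [0.001, 0.043, 0.999, 0.001]
wrist_force: [-0.2, -0.4, -1.5]
grip_width: 0.0393
```

Call:
jog_arm:
  motion: [0, 0, 1, 0, 0, 0, 0, 0, 2, 0, 0, 0, 0, 0, 3, 0, 0, 0, 0, 0, 3.5, 0, 0, 0, 0, 0, 3.5, 0, 0, 0, 0, 0, 3.5, 0, 0, 0, 0, 0, 0, 0, 0, 0]

```text
time: 22.58
eef_pos: [0.4015, 0.3263, 0.1839]
ee_rot: [-0.003, 0.041, 0.999, -0.001]
wrist_force: [1.1, 1.3, -1.1]
grip_width: 0.0386
```

```bash
python3 chk.py w23 0.003 .02
```

```text
tcp [0.4015 0.3263 0.1839] (array([ 0.11, -0.33,  0.  ]), np.float64(175.35)) 0.038649256119799524 [ 1.1  1.3 -1.1]
ring 0.008613201278505095 [0.4007 0.3271 0.01  ] 0.0002 off [-0.0008  0.0008] shift cm to spindle [  4.43 -30.16]
```

View pics/w23.png

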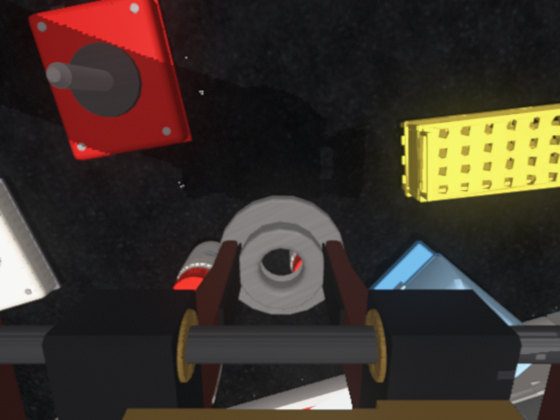

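Call:
jog_arm:
  motion: [0.4, -2.5, 0.3, 0, -0.3, 0, 0.5, -3.7, 0.2, 0, 0, 0, 0.5, -3.7, 0.2, 0, 0, 0, 0.5, -3.7, 0.2, 0, 0, 0, 0.5, -3.7, 0.2, 0, 0, 0, 0.5, -3.7, 0.2, 0, 0, 0, 0.5, -3.5, 0, 0, 0, 0, 0.5, -3, 0, 0, 0, 0, 0.3, -1, 0, 0, 0, 0, 0, 0, 0, 0, 0, 0]

```text
time: 23.47
eef_pos: [0.4345, 0.0265, 0.1901]
ee_rot: [-0.005, 0.038, 0.999, -0.002]
wrist_force: [-0.5, -0.4, -1.8]
grip_width: 0.0389
```

```bash
python3 chk.py w24 0.003 .02
```

```text
tcp [0.4345 0.0265 0.1901] (array([ 0.22, -0.63,  0.  ]), np.float64(175.62)) 0.03887896574578183 [-0.5 -0.4 -1.8]
ring 0.008646964937861046 [0.4337 0.0274 0.0099] 0.00022 off [-0.0008  0.0009] shift cm to spindle [ 1.13 -0.19]
spindle vis 80 [427.1  26.4] [23.2  3.8] 87.3
```

Call:
jog_arm:
  motion: [0.8, -0.15, 0, 0.2, -0.6, 0, 0.3, 0, -1, 0, 0, 0, 0, 0, -1.5, 0, 0, 0, 0, 0, -1.5, 0, 0, 0, 0, 0, 0, 0, 0, 0]

```text
time: 23.93
eef_pos: [0.446, 0.0321, 0.1469]
ee_rot: [0.001, 0.034, 0.999, 0.001]
wrist_force: [-0.7, -0.3, -1.8]
grip_width: 0.0389
```

```bash
python3 chk.py w25 0.003 .02
```

```text
tcp [0.446  0.0321 0.1469] (array([-0.14,  0.08,  0.  ]), np.float64(176.09)) 0.038871840919849375 [-0.7 -0.3 -1.8]
ring 0.008644374201279975 [0.4451 0.0329 0.01  ] 0.00019 off [-0.0009  0.0008] shift cm to spindle [-0.01 -0.74]
spindle vis 248 [429.2  22.1] [ 7.4 30.7] 12.8
```

View pics/w25.png

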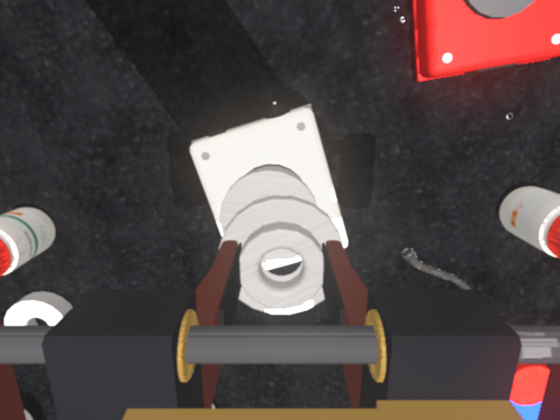

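Call:
jog_arm:
  motion: [0, -0.6, 0, -0.1, 0, 0, 0, -0.15, -0.6, 0, 0, 0, 0, 0, -0.4, 0, 0, 0, 0, 0, 0, 0, 0, 0]

```text
time: 24.32
eef_pos: [0.4473, 0.0275, 0.1383]
ee_rot: [0.002, 0.031, 1.0, 0.001]
wrist_force: [-1.1, -0.6, -0.8]
grip_width: 0.0391
```

```bash
python3 chk.py w26 0.003 .02
```

```text
tcp [0.4473 0.0275 0.1383] (array([-0.12,  0.22,  0.  ]), np.float64(176.43)) 0.03906571378015364 [-1.1 -0.6 -0.8]
ring 0.008648410477708507 [0.4463 0.0283 0.01  ] 0.00019 off [-0.001   0.0008] shift cm to spindle [-0.13 -0.28]
spindle vis 171 [443.9  21.5] [23.7 39.5] 77.7
```

Call:
jog_arm:
  motion: [-0.12, -0.28, 0, 0, 0.2, 0, 0, -0.03, -0.6, 0, 0, 0, 0, 0, 0, 0, 0, 0]

```text
time: 24.62
eef_pos: [0.4466, 0.024, 0.1328]
ee_rot: [0.001, 0.031, 1.0, 0.001]
wrist_force: [-0.2, 0.3, -1.4]
grip_width: 0.039
```

```bash
python3 chk.py w27 0.003 .02
```

```text
tcp [0.4466 0.024  0.1328] (array([-0.09,  0.1 ,  0.  ]), np.float64(176.39)) 0.03895623844232075 [-0.2  0.3 -1.4]
ring 0.008634757737810084 [0.4456 0.0248 0.01  ] 0.00018 off [-0.001   0.0008] shift cm to spindle [-0.06  0.07]
spindle vis 141 [445.3  26.9] [14.6 40. ] 80.3
```

Call:
jog_arm:
  motion: [-0.06, 0.06, -0.5, 0, 0, 0, -0.02, 0, -0.5, 0, 0, 0, 0, 0, -0.3, 0, 0, 0, 0, 0, 0, 0, 0, 0]

```text
time: 25.0
eef_pos: [0.4461, 0.0246, 0.1191]
ee_rot: [0.001, 0.032, 0.999, 0.001]
wrist_force: [-0.8, 0.7, -1.4]
grip_width: 0.0386
```

```bash
python3 chk.py w28 0.003 .02; python3 -c "
import cv2;im=cv2.imread('pics/w28.png')[150:350,180:400];cv2.imwrite('pics/w28c.png',cv2.resize(im,None,fx=3,fy=3))"
```

```text
tcp [0.4461 0.0246 0.1191] (array([-0.09,  0.15,  0.  ]), np.float64(176.37)) 0.038649699880551426 [-0.8  0.7 -1.4]
ring 0.008628557333191622 [0.4451 0.0254 0.01  ] 0.00018 off [-0.001   0.0008] shift cm to spindle [-0.01  0.01]
spindle vis 284 [461.2  24.6] [22.1  7.5] 88.3
spindle vis 167 [448.3  25.1] [11.9  8. ] 87.7
```

View pics/w28c.png

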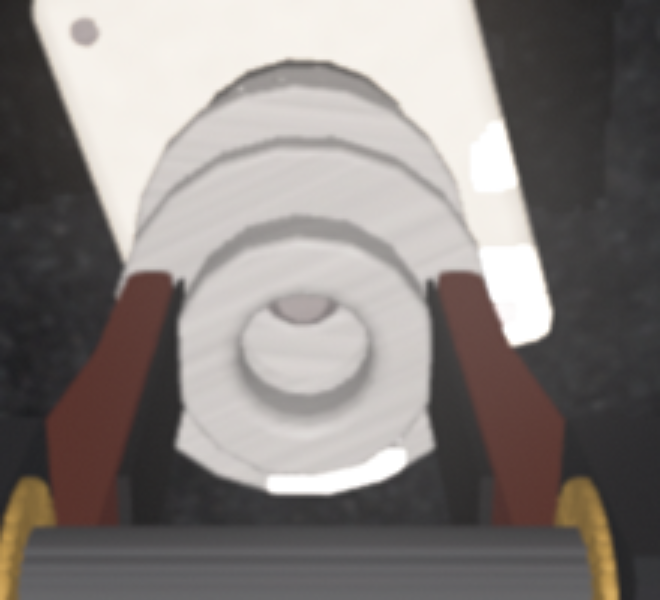

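Aligned; spindle tip shows centred in the bore. Final TCP z is about 0.0947.

Call:
jog_arm:
  motion: [0, 0, -0.5, 0, 0, 0, -0.03, 0, -0.5, 0, 0, 0, -0.03, 0, -0.3, 0, 0, 0, 0, 0, 0, 0, 0, 0]

```text
time: 25.38
eef_pos: [0.4456, 0.0249, 0.105]
ee_rot: [0.001, 0.031, 1.0, 0.001]
wrist_force: [-0.4, 0.2, -0.9]
grip_width: 0.0386
```

```bash
python3 chk.py w29 0.003 .02; python3 -c "
import cv2;im=cv2.imread('pics/w29.png')[150:350,180:400];cv2.imwrite('pics/w29c.png',cv2.resize(im,None,fx=3,fy=3))"
```

```text
tcp [0.4456 0.0249 0.105 ] (array([-0.1 ,  0.16,  0.  ]), np.float64(176.39)) 0.03861170770491822 [-0.4  0.2 -0.9]
ring 0.008661039729604345 [0.4446 0.0256 0.0099] 0.00019 off [-0.001   0.0007] shift cm to spindle [ 0.04 -0.01]
spindle vis 309 [457.1  24.8] [22.4 14.3] 87.8
spindle vis 1103 [439.5  26.6] [32.5 31.3] 37.7
```

View pics/w29c.png

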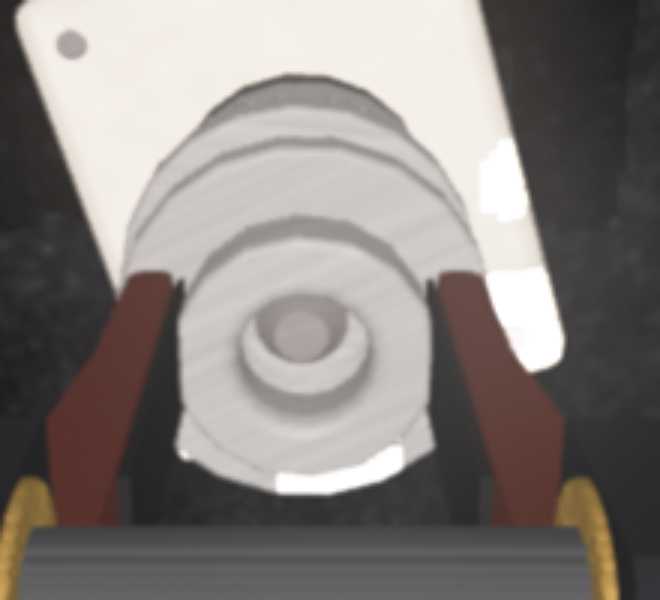

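Call:
jog_arm:
  motion: [0.03, 0, -0.4, 0, 0, 0, 0, 0, -0.25, 0, 0, 0, 0, 0, -0.1, 0, 0, 0]

```text
time: 25.68
eef_pos: [0.4463, 0.0249, 0.0973]
ee_rot: [0.002, 0.031, 1.0, 0.001]
wrist_force: [0.4, 0.7, -2.2]
grip_width: 0.039
```

Call:
jog_arm:
  motion: [0, 0, -0.12, 0, 0, 0]

```text
time: 25.77
eef_pos: [0.4462, 0.025, 0.0959]
ee_rot: [0.002, 0.031, 1.0, 0.001]
wrist_force: [-0.8, -0.8, -1.7]
grip_width: 0.0391
```

Call:
jog_arm:
  motion: [0, 0, -0.1, 0, 0, 0]

```text
time: 25.85
eef_pos: [0.4462, 0.0249, 0.0948]
ee_rot: [0.002, 0.031, 1.0, 0.001]
wrist_force: [-0.3, -0.1, -1.7]
grip_width: 0.0387
```

Call:
jog_arm:
  motion: [0, 0, -0.08, 0, 0, 0]

```text
time: 25.93
eef_pos: [0.4463, 0.025, 0.0944]
ee_rot: [0.002, 0.032, 1.0, 0.001]
wrist_force: [-6.9, -1.3, 22.7]
grip_width: 0.0391
```

Call:
jog_arm:
  motion: [0, 0, 0.02, 0, 0, 0]

```text
time: 26.02
eef_pos: [0.4462, 0.0249, 0.0948]
ee_rot: [0.002, 0.031, 1.0, 0.0]
wrist_force: [-0.9, 0.0, -2.0]
grip_width: 0.0392
```

Call:
jog_arm:
  motion: [0, 0, 0, 0, 0, 0, 0, 0, 0, 0, 0, 0, 0, 0, 0, 0, 0, 0]
  fingers: 1

```text
time: 26.27
eef_pos: [0.4469, 0.0251, 0.0952]
ee_rot: [0.002, 0.031, 1.0, 0.0]
wrist_force: [-0.6, -0.5, -1.1]
grip_width: 0.0555
```

Call:
jog_arm:
  motion: [0, 0, 1, 0, 0, 0, 0, 0, 2, 0, 0, 0, 0, 0, 3.5, 0, 0, 0, 0, 0, 4, 0, 0, 0, 0, 0, 0, 0, 0, 0, 0, 0, 0, 0, 0, 0]

```text
time: 26.77
eef_pos: [0.4455, 0.0269, 0.2068]
ee_rot: [0.001, 0.03, 1.0, 0.002]
wrist_force: [-0.6, -0.0, -1.0]
grip_width: 0.0876
```

Run:
```python
from h import *
d=cam('wrist');W=cloud(d);save(d,'w30');s=d['s'];print(s['eef_pos'],tilt(s),s['grip_width'],s['wrist_force'])
p=band(W,(.445,.0255),.04,.0885,.097);print('flange',np.median(p,0),rect(p))
p=band(W,(.445,.0255),.026,.100,.1045);print('hub',np.median(p,0),rect(p),fitc(p,.021))
dd=cam('scene');W=cloud(dd);save(dd,'s30',(160,150,440,320),2.8)
for o,c in [('b1',(.468,.351)),('b2',(.466,-.1945)),('b3',(.4786,.2485)),('b4',(.602,.221))]:
    p=band(W,c,.045,.05,.09); print(o,rect(p)[0])
p=band(W,(.56,-.205),.045,.01,.03); print(rect(p)[0])
```

```text
[0.44551156 0.02688808 0.20675725] (array([-0.2 ,  0.11,  0.  ]), np.float64(176.58)) 0.08756349326810825 [-0.64663449 -0.01680445 -0.96284527]
flange [0.43890778 0.02676935 0.09141263] (array([446.4,  26.1]), array([62.4, 62.8]), 84.5)
hub [0.44502375 0.0257762  0.10317089] (array([446.4,  25.9]), array([41.2, 41. ]), 9.5) (array([0.4464, 0.0258]), np.float64(0.0003))
b1 [465.6 347.8]
b2 [ 462.8 -194.5]
b3 [477.4 246.4]
b4 [598.2 217.2]
[ 556.2 -206.1]
```

View pics/w30.png

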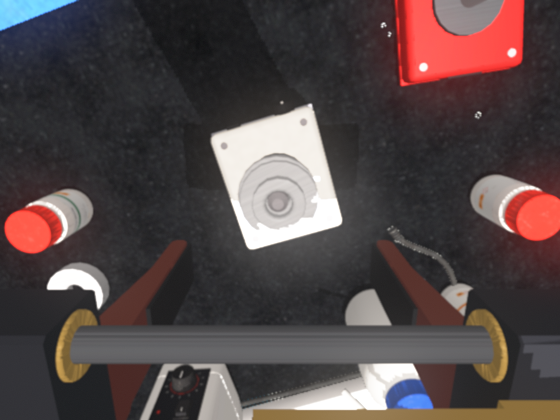

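View pics/s30.png

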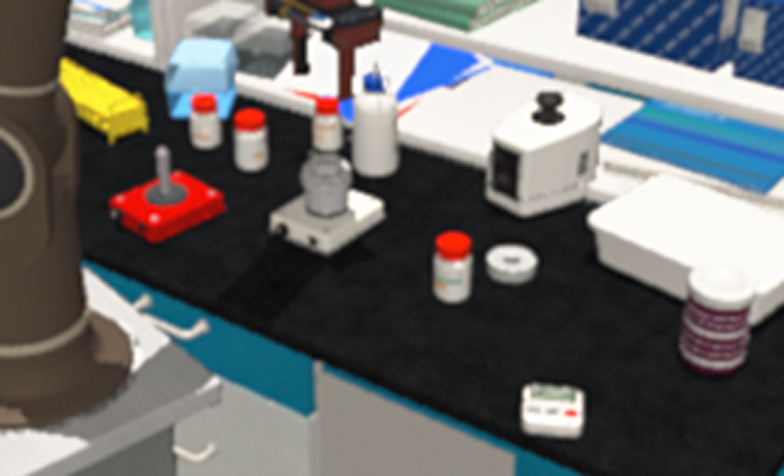

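Run:
```python
from h import *
print(np.abs(r.observe()['joint_vel']).max()); print(r.close_job())
```

```text
0.028937556484077455
the job is handed in; nothing more can be done
None
```

The tall spacer, the washer and the flange-down bushing are stacked on the white unit's spindle in that order. Each was lowered until the wrist felt contact, then released. I handed the job in at about 27 s of the 72 s, with the gripper open and about 100 mm above the stack.

| Part | Top height measured | Nominal | Offset from spindle axis |
|---|---|---|---|
| Tall spacer | 73.3 mm | 74 mm | about 1.7 mm |
| Washer | 83.2 mm | 84 mm | about 0.5 mm |
| Bushing flange | 91.4 mm | 92 mm | about 1.4 mm |
| Bushing hub | 103.2 mm | 104 mm | about 1.4 mm |

- **Heights:** every reading is 0.6 to 0.8 mm under nominal. The wrist camera read bare surfaces low by about the same amount, so I take this as camera bias.
- **Spacer and washer:** each was measured right after it was placed. Once covered, they were checked only through the height of the bushing on top.
- **Bystanders:** the bottles and the short spacer stand within a few millimetres of where they started. The wash bottle and timer I checked only by eye in the last picture; they stand upright where they were.
- **Failed reading:** the bore fit on the spacer at contact was spoiled by the spindle showing through the bore. I used the outline measured after release instead.
- **Contact forces:** about 40 N at the wrist for the spacer, 31 N for the washer and 23 N for the bushing.

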